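# Change over a vacuum bolt counter: star wheel and stripper bar

### The job

Fit the change parts to the bolt counter: lower the star wheel, hub up, over the spindle and its drive pin at once until it sits flat on the turntable, then slide the stripper bar, nose first with its grip rib up, over the wheel into the slot of the guide block until you feel it come fully up against the hidden stop, and let go. Push only gently, so that you do not shift the stop from its setting, do not press the red button, and leave the other things on the shelf where they lie.

Things in the scene. Friction and masses are not known exactly. Their poses are not given: they have to be found in the camera images.
- bolt_counter: Vacuum bolt counter, fixed, near the middle of the shelf at some yaw. Origin on the shelf under the spindle axis; x to its back (away from the robot at yaw 0), y to its tower, z up. In its frame, mm: deck top 50 high, x -85..105, y -105..197. Output tray with bolts in front: x -165..-90, y -45..65, 45 high. Feed chute: x 30..74, y 70..197, 125 high at the tower, 95 at the wheel
- tower_top (a point): Middle of the top of the counter's steel tower, 150 mm above the shelf; axes as the counter's. The tower measures 160 (x) by 100 (y) mm and carries the red button
- bar_rest (a point): Middle of the top of the small rest for the bar's tail, 70 mm above the shelf, level with the slot's floor and in line with it; 32 (x) by 10 (y) mm; axes as the counter's. The bar in place lies over the wheel between this rest and the slot
- slot_mouth (a point): Middle of the floor of the slot's mouth in the steel guide block, at (-46, 75, 70) mm in the counter's frame and with its axes; the slot goes in along +y. Slot 32 mm wide (x), 11 mm high, closed at the back, flared 4 mm on all four sides over the 8 mm before this point. A hidden stop lies 36 to 52 mm in, set anew each time. The block is 60 mm wide, 75 mm long, its top 98 mm above the shelf
- stop_face (a point): Face of the adjustable stop hidden in the slot, on the slot's middle line, 74 mm above the shelf; axes as the counter's (y inward). It holds about 60 N, a harder push shifts it. The screw that carries it shows behind the guide block
- spindle_seat (a point): Middle of the turntable's top (diameter 96 mm, 56 mm above the shelf) on which the wheel sits. z is the spindle's axis, x points to the drive pin; the x direction differs each time (up to 0.9 rad either way from the counter's x) and is held by a brake. The spindle is 20 mm in diameter, its coned tip 48 mm above this point
- drive_pin (a point): Top of the drive pin: 10 mm diameter, coned, 16 mm above the turntable, 40 mm from the spindle's axis. Visible from above
- star_wheel: Loose aluminium star wheel, 130 mm over its eight teeth, 10 mm thick, 0.3 to 0.55 kg, lying flat with its hub up. Origin in the middle of the underside, z up, x through the drive slot. Round steel hub 42 mm in diameter, from 10 to 42 mm above the underside, bore 25 mm right through. Drive slot right through the web, 14 mm wide, from 32 to 48 mm out along x; fits over the drive pin when the wheel's x is along that of spindle_seat
- stripper_bar: Loose flat stainless bar 200 x 28 x 8 mm, 0.22 to 0.42 kg, lying flat with its rib up. Origin in the middle of the underside; x along the bar to the nose, z up. The last 12 mm at the nose taper to 18 mm wide and 5 mm thick. Grip rib on top: 12 mm thick (y), x from -85 to -25 mm, from 8 to 44 mm above the underside
- bar_nose (a point): Middle of the bar's nose face, 100 mm from the bar's origin along x and 4 mm above the underside; axes as the bar's. Home when it touches the stop
- start_button (a joint): Red push button on top of the tower, cap 44 mm in diameter, its top about 170 mm above the shelf. Reads 0 when up, 0.007 m when fully pressed; to be left alone
- elbow_fitting: Bystander: loose silver elbow standing on its flange (65 mm across), 81 mm high; origin at the middle of its foot, the other flange reaches 38 mm along x
- copper_gasket: Bystander: loose flat copper ring, 100 mm outside diameter, 6 mm thick; origin at the middle of the underside
- flange_cap: Bystander: loose yellow plastic cap, 90 mm in diameter, 30 mm high; origin at the middle of the underside
- open_wrench: Bystander: loose steel open-end wrench, 180 mm long, lying flat; origin near its middle, jaw towards x
Not all that is in view belongs to the job. Of the things that look like the stripper_bar, take the one that is nearest to the robot's base at the start.

How it is judged:
On the way, in this order (a step that is already met when the one before it is completed fails the run):
1. The star wheel sits flat on the turntable, over the spindle and the drive pin (z of star_wheel in the frame of spindle_seat below 0.003 m and horizontal distance between star_wheel and spindle_seat below 0.0035 m and angle between the x axis of star_wheel and the x axis of spindle_seat, either way round below 0.14 rad and angle between star_wheel's own z axis and vertical below 0.05 rad), for 0.2 s.
2. The stripper bar has reached the stop in the slot, over the seated wheel (all of step 1 and y of bar_nose in the frame of stop_face between -0.003 and 0.004 m and x of bar_nose in the frame of stop_face between -0.006 and 0.006 m and z of bar_nose in the frame of stop_face between -0.004 and 0.005 m and angle between the x axis of stripper_bar and the y axis of bolt_counter, either way round below 0.1 rad and angle between stripper_bar's own z axis and vertical below 0.06 rad), for 0.2 s.
At the end, for the whole second after the job is handed in: Released and at rest: the star wheel on the turntable (within 3 mm of its top, 3.5 mm of the axis, 0.14 rad of the pin, level within 0.05 rad), the stripper bar in the slot over it, its nose within 3 mm of the stop, along the slot within 0.1 rad and level within 0.06 rad (all of step 2 and linear speed of each of star_wheel, stripper_bar below 0.02 m/s); the robot touches nothing.
It fails at once if the stop was shifted from its setting (more than 3 mm) (distance of stop_face from where it was at the start of the episode above 0.003 m).
It fails at once if the red button was pressed (more than 3 mm) (value of joint start_button above 0.003 m).
It fails at once if a bystander was moved (more than 25 mm) (distance of any of elbow_fitting, copper_gasket, flange_cap, open_wrench from where it was at the start of the episode above 0.025 m).
It also fails if it takes over 61 s, if anything falls off the work surface, if the arm or the gripper's body presses on something with over 40 N, if the wrist force passes 120 N, or if a joint passes its speed limit or range.

### The arm

A 6-joint arm with a two-finger parallel gripper is mounted at the origin on the work surface. World frame = base frame: x ahead of the robot, y to its left, z up, the work surface at z = 0. Lengths are in m, angles in rad, forces in N, time in s.
With the tool pointing down it reaches from about 0.375 to 0.9 m from the base axis. Payload 3.1 kg.
Tool frame: the origin (TCP) lies at the very end of the fingers, on their centre line; the grasp point (between the pads) lies 19 mm behind it (manip.grasp_offset is the distance from the TCP to the grasp point, in m); y points along the fingers, z is the direction in which the jaws open and shut, and the axes are right-handed (so a half turn about y gives the same grasp; the last joint's range is limited). The gripper opens to 85 mm and grips with 20 to 120 N. Pads are 22 mm wide; open, the fingers measure 114 mm over their backs; the gripper's body (76 mm by 85 mm) begins 54 mm behind the grasp point. The pads swing forward as they close: fully open they stand 13 mm farther back than shut.
Start: joints at [-1.331, 0.527, 1.433, -0, 1.181, -0.178], TCP at [0.254, -0.571, 0.231] pointing down, gripper open.
Joint ranges: [-3.08, 3.08], [-0.75, 2.2], [0.22, 2.44], [-1.43, 4.57], [0, 2.65], [-2.85, 2.85]. Speed limits (rad/s): [2.79, 2.79, 3.14, 3.14, 3.14, 3.14].

### API

Orientations are given as a unit quaternion [x, y, z, w].
In Python, from station import manip gives the robot as it stands.
- The arm moves only by the tool apply_moves, never from a script. Its argument "motion" is a list of rows, each a list of 5 numbers: the finger opening in mm, from 0 to 85.4, then the shift along the tool's x, y, z in units of 30 mm (1.0 is 30 mm), then the turn about the tool's y in units of 10 degrees (1.0 is 10 degrees). In form: [[fingers, x, y, z, twist], ...]. A call has 1 to 12 rows; each row is the pose to reach, as a shift and turn from the pose commanded when the call began, along the tool's axes at that moment; what a row does not reach only later rows make up. A row lasts 1/8 s, in which the tool goes at most 62.5 mm and 10.7 degrees, less where a joint would pass 70% of its speed; a pose out of reach is approached as far as the arm can. A call with a gripper value outside its range is refused whole. The fingers move at their own pace and stop on an object; "squeeze" is the grip in N (left out, the last holds). Time passes only in rows, so rows that repeat a pose let the fingers close. It gives the time, the measured TCP pose, the force and the opening at its end, in the units of the state.
- manip.sense(): the state, without advancing time (a new reading comes with each control period).
- manip.snapshot(name): name is "scene" or "top" or "wrist"; returns the picture (400x640x3 uint8, red, green, blue); there is no depth.
- manip.get_calibration(name): a dict with "intrinsics" (3x3 intrinsics, pixels), "dist_coeffs" ([k1, k2, p1, p2, k3] as OpenCV has them; the pictures are not rectified), "extrinsics" (4x4, takes a point from camera to world coordinates). Camera axes: x right, y up, looking along -z (the intrinsics and any distortion apply to the point x, -y, -z); pixel columns grow to the right and rows downward; lengths in m; the calibration is good to about 2 mm. A picture is of the moment at which its call begins: read the wrist's pose just before it. get_calibration takes no time and is no camera call; for the wrist camera it gives the pose at the moment of the call.
- manip.sign_off(): hands the job in, once; it reports no verdict.
The state is a dict: "t": time; "q": joint angles; "qd": joint speeds; "tau": joint torques, N m; "tcp_pos": TCP position; "tool_rot": TCP orientation; "force": force on the tool from outside, world axes, zero at the start; "ft_torque": the same for the moment, N m; "finger_gap": opening from 0.0 (shut) to 1.0 (fully open).
Only numpy, scipy, OpenCV 4.12 (cv2) and the standard library are available. Lean on these libraries where they do the work, as an engineer would, in place of code of your own. Each camera call takes 0.05 s, during which the arm holds its last target.

## Working session

There is one attempt and no reset: what is moved stays moved. The work goes in short steps, Python scripts to look and compute and a tool call to move; the robot and the scene stay as the last step left them, time stands still between calls to the robot, and variables do not carry over. Pictures are saved under pics/ and viewed, and the job is handed in when it is done.

Besides the shell and the picture viewer there is one more tool, called after ">>>" by a JSON object that holds its "op" and its "data". apply_moves: Moves the arm, as the interface text tells. Its arguments: {"type":"object","properties":{"motion":{"type":"array"},"squeeze":{"type":"number"}},"required":["motion"]}

```bash
ls -la; mkdir -p pics; cat > h.py <<'E'
import numpy as np, cv2
from station import manip
def snap(name,fn):
    c=manip.get_calibration(name); im=np.asarray(manip.snapshot(name)); 
    cv2.imwrite('pics/'+fn+'.png',cv2.cvtColor(im,cv2.COLOR_RGB2BGR)); np.savez('pics/'+fn+'.npz',K=c['intrinsics'],d=c['dist_coeffs'],E=c['extrinsics'])
    return im
def load(fn):
    z=np.load('pics/'+fn+'.npz'); return np.array(z['K'],float),np.array(z['d'],float),np.array(z['E'],float)
def rays(fn,px):
    K,d,E=load(fn); u=cv2.undistortPoints(np.array(px,float).reshape(-1,1,2),K,d).reshape(-1,2)
    v=np.c_[u[:,0],-u[:,1],-np.ones(len(u))]@E[:3,:3].T
    return E[:3,3],v
def onz(fn,px,z):
    o,v=rays(fn,px); z=np.atleast_1d(z); return o+v*((z-o[2])/v[:,2])[:,None]
def proj(fn,P):
    K,d,E=load(fn); P=np.atleast_2d(np.array(P,float)); c=(P-E[:3,3])@E[:3,:3]
    c=c*[1,-1,-1]
    return cv2.projectPoints(c,np.zeros(3),np.zeros(3),K,d)[0].reshape(-1,2)
E
python3 - <<'E'
from h import *
for n in ["scene","top","wrist"]:
    snap(n,n+'0'); K,d,Ex=load(n+'0'); print(n,K.round(1).tolist(),d.round(3),Ex.round(3).tolist())
s=manip.sense(); print(s)
E
```

```text
total 12
drwxr-xr-x  3 agent agent 4096 Dec  6 21:05 .
drwxr-xr-x 23 root  root  4096 Dec  6 21:05 ..
drwxr-xr-x  2 agent agent 4096 Dec  6 21:05 pics
scene [[379.6, 0.0, 315.8], [0.0, 379.6, 199.2], [0.0, 0.0, 1.0]] [-0.074  0.     0.     0.     0.   ] [[0.431, -0.593, 0.68, 1.304], [0.903, 0.281, -0.326, -0.433], [0.002, 0.754, 0.656, 0.884], [0.0, 0.0, 0.0, 1.0]]
top [[520.5, 0.0, 316.0], [0.0, 520.5, 207.6], [0.0, 0.0, 1.0]] [0.055 0.    0.    0.    0.   ] [[0.011, 0.996, -0.085, 0.339], [-1.0, 0.011, 0.001, -0.022], [0.002, 0.085, 0.996, 1.679], [0.0, 0.0, 0.0, 1.0]]
wrist [[341.4, 0.0, 322.8], [0.0, 341.4, 195.5], [0.0, 0.0, 1.0]] [-0.04  0.    0.    0.    0.  ] [[0.407, 0.863, 0.3, 0.33], [-0.913, 0.385, 0.132, -0.536], [-0.001, -0.327, 0.945, 0.372], [0.0, 0.0, 0.0, 1.0]]
{'t': 0.15, 'q': array([-1.33046561e+00,  5.28242482e-01,  1.43359471e+00,  3.11911588e-06,
        1.18138360e+00, -1.78488156e-01]), 'qd': array([ 4.25253273e-04, -7.06994183e-04, -4.32534166e-03,  8.54371052e-05,
        3.48676732e-04, -2.57195854e-03]), 'tau': array([ 6.59886500e-04, -4.42744088e+01, -1.78275651e+01, -1.34909774e-04,
        5.61964829e-03,  9.57633290e-06]), 'tcp_pos': array([ 0.25408122, -0.57043818,  0.23056887]), 'tool_rot': array([-0.14701129,  0.69223447, -0.69108369,  0.14697773]), 'force': array([0.06120088, 0.42419411, 0.11232016]), 'ft_torque': array([-0.01426739,  0.03732236,  0.00423817]), 'finger_gap': 0.9984974193818538}
```

View pics/top0.png

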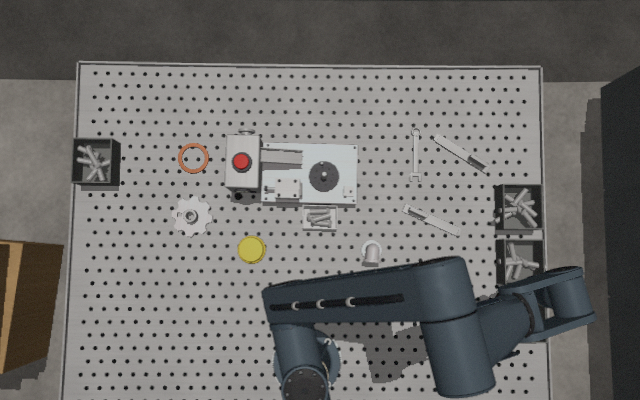

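View pics/scene0.png

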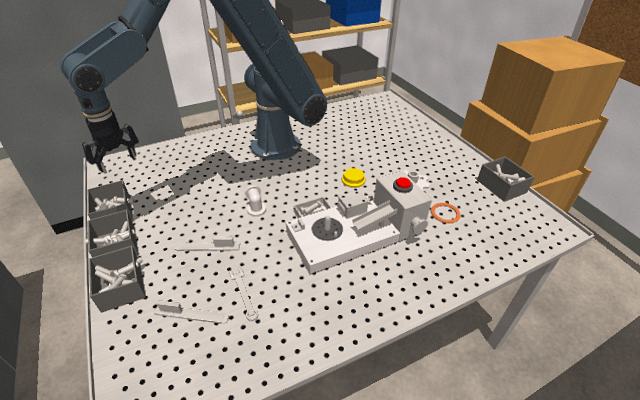

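View pics/wrist0.png

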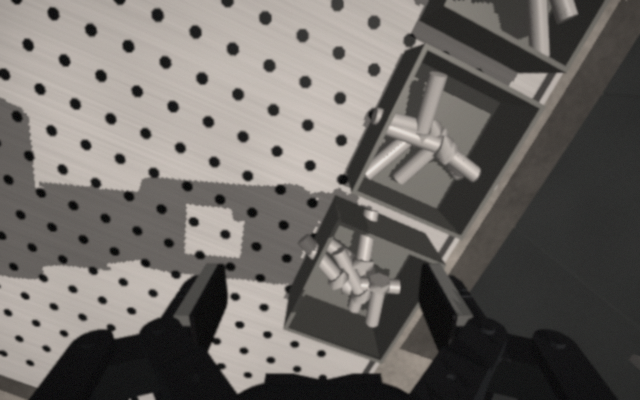

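```bash
python3 - <<'E'
import cv2
im=cv2.imread('pics/top0.png')
cv2.imwrite('pics/top0a.png',cv2.resize(im[60:270,240:440],None,fx=3.8,fy=2.85*1.0,interpolation=cv2.INTER_CUBIC) if 0 else cv2.resize(im[60:260,230:490],None,fx=3,fy=3,interpolation=cv2.INTER_CUBIC))
cv2.imwrite('pics/scene0a.png',cv2.resize(im[0:1,0:1],(10,10)))
E
```

```text
(no output)
```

View zoom.

View pics/top0a.png

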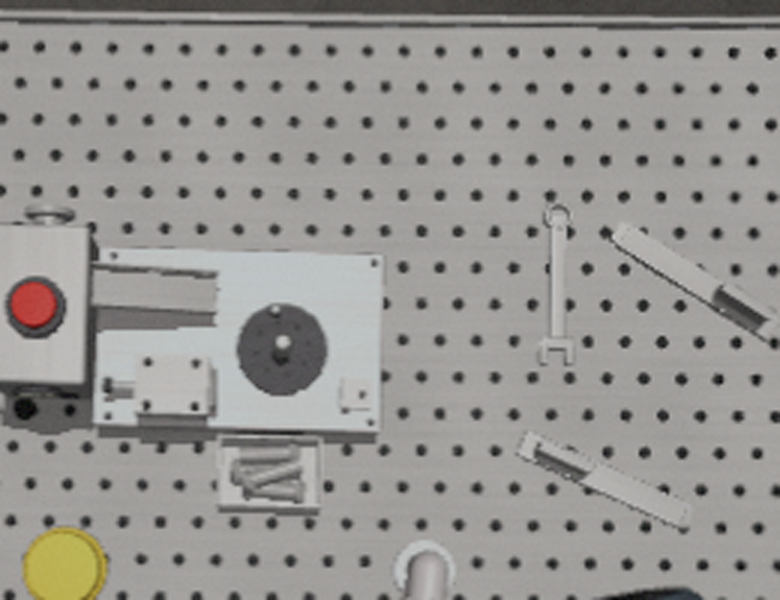

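```bash
python3 - <<'E'
import cv2
im=cv2.imread('pics/top0.png')
cv2.imwrite('pics/top0b.png',cv2.resize(im[100:260,380:500],None,fx=3.7,fy=3.7,interpolation=cv2.INTER_CUBIC))
cv2.imwrite('pics/top0c.png',cv2.resize(im[180:250,160:280],None,fx=6,fy=6,interpolation=cv2.INTER_CUBIC))
im=cv2.imread('pics/scene0.png')
cv2.imwrite('pics/scene0a.png',cv2.resize(im[140:280,270:470],None,fx=4,fy=4,interpolation=cv2.INTER_CUBIC))
E
```

```text
(no output)
```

View pics/top0b.png

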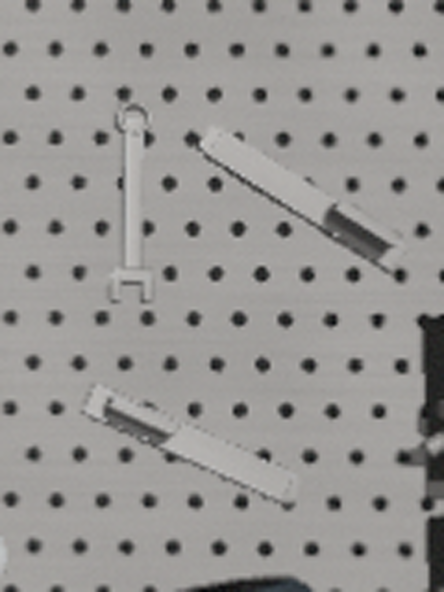

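View pics/top0c.png

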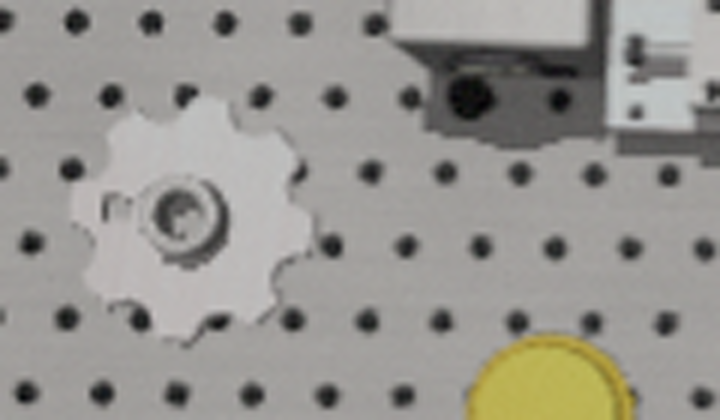

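View pics/scene0a.png

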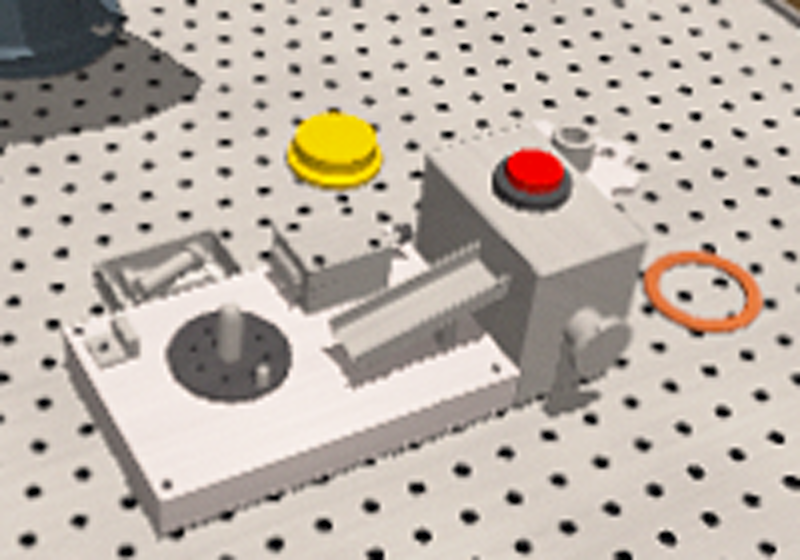

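```bash
cat >> h.py <<'E'
from scipy.spatial.transform import Rotation as R
def where():
    s=manip.sense(); M=R.from_quat(s['tool_rot']).as_matrix(); return np.array(s['tcp_pos']),M,s
def go(P=None,jaw=None):
    """shift in row units to put TCP at P (m) and jaw axis (tool z) along angle jaw (mod pi)"""
    p,M,s=where()
    d=(np.array(P)-p)@M/0.03
    tw=0
    if jaw is not None:
        a=np.arctan2(M[1,2],M[0,2]); da=(jaw-a+np.pi/2)%np.pi-np.pi/2
        tw=np.degrees(da)*np.sign(M[2,1])/10   # tool y down => sign -
    print('shift',d.round(3),'twist',round(tw,3),'| other twist',round(tw-18*np.sign(tw),3),'| jaw now',np.arctan2(M[1,2],M[0,2]).round(4),'q6',round(s['q'][5],3),'t',s['t'])
E
python3 - <<'E'
from h import *
f='top0'
z=lambda l:[(x/3+230,y/3+60) for x,y in l]
print('spindle tip,table,pin',onz(f,z([(284,341),(282,349),(276,310)]),[.104,.056,.072]).round(4).tolist())
print('wheel bore,slot,web',onz(f,[(190.7,215.8),(179.7,214.5),(192.5,216.2)],[.042,.010,.010]).round(4).tolist())
print('deck corners',onz(f,z([(383,255),(378,430),(95,428),(95,250)]),.05).round(4).tolist())
print('barA tail,nose',onz(f,z([(524,442),(686,518)]),.008).round(4).tolist())
print('others',onz(f,[(251,250),(194,158),(371,258),(416,155)],0.0).round(3).tolist())
p,M,s=where(); print(p,M.round(3))
E
```

```text
spindle tip,table,pin [[0.5786, -0.0486, 0.104], [0.5775, -0.0474, 0.056], [0.6159, -0.0405, 0.072]]
wheel bore,slot,web [[0.4496, 0.3699, 0.042], [0.4556, 0.4126, 0.01], [0.4506, 0.3718, 0.01]]
deck corners [[0.6796, -0.1533, 0.05], [0.4938, -0.1488, 0.05], [0.4927, 0.1475, 0.05], [0.6816, 0.151, 0.05]]
barA tail,nose [[0.4865, -0.3086, 0.008], [0.4071, -0.4802, 0.008]]
others [[0.344, 0.184, 0.0], [0.641, 0.375, 0.0], [0.323, -0.201, 0.0], [0.659, -0.347, 0.0]]
[ 0.25408122 -0.57043818  0.23056887] [[-0.914 -0.     0.407]
 [-0.407  0.002 -0.914]
 [-0.    -1.    -0.002]]
```

```bash
python3 - <<'E'
from h import *
go([.53,-.05,.30],-1.152)
E
```

```text
shift [-15.458  -2.29  -12.112] twist 0.0 | other twist -18.0 | jaw now -1.152 q6 -0.178 t 0.15
```

>>> {"op": "apply_moves", "data": {"motion": [[85, -15.46, -2.3, -12.1, 0], [85, -15.46, -2.3, -12.1, 0], [85, -15.46, -2.3, -12.1, 0], [85, -15.46, -2.3, -12.1, 0], [85, -15.46, -2.3, -12.1, 0], [85, -15.46, -2.3, -12.1, 0], [85, -15.46, -2.3, -12.1, 0], [85, -15.46, -2.3, -12.1, 0], [85, -15.46, -2.3, -12.1, 0], [85, -15.46, -2.3, -12.1, 0], [85, -15.46, -2.3, -12.1, 0], [85, -15.46, -2.3, -12.1, 0]]}}

```text
t: 1.65
tcp_pos: [0.5297, -0.0511, 0.2999]
tool_rot: [0.147, -0.692, 0.692, -0.147]
force: [0.1, -0.2, -1.6]
finger_gap: 0.99
```

```bash
python3 - <<'E'
from h import *
p,M,s=where(); print(p,s['t'],s['q'].round(3),np.abs(s['qd']).max(),s['force'])
snap('wrist','w1');snap('top','top1')
go([.45,.371,.20],-1.152)
E
```

```text
[ 0.52966517 -0.05114491  0.29987381] 1.65 [-3.060e-01  3.240e-01  1.577e+00 -1.000e-03  1.242e+00  8.460e-01] 0.02274373018837983 [ 0.08616921 -0.19428794 -1.56414684]
shift [ -3.286   3.334 -13.959] twist -0.01 | other twist 17.99 | jaw now -1.1537 q6 0.846 t 1.75
```

View pics/w1.png

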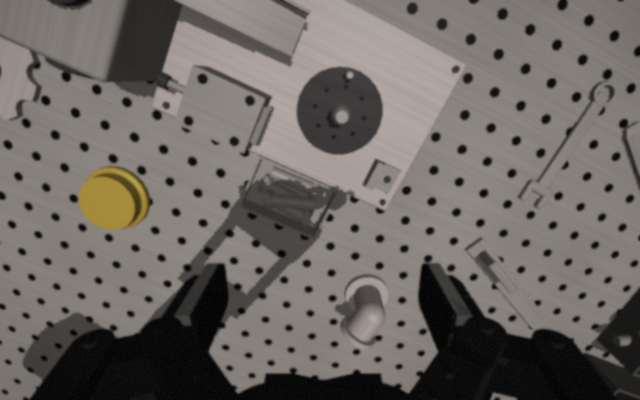

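```bash
python3 - <<'E'
from h import *
im=cv2.imread('pics/w1.png'); g=cv2.cvtColor(im,cv2.COLOR_BGR2GRAY)
cv2.imwrite('pics/w1a.png',cv2.resize(im[0:220,150:480],None,fx=2.4,fy=2.4,interpolation=cv2.INTER_CUBIC))
def blob(fn,box,lo,hi,minA=500):
    im=cv2.imread('pics/'+fn+'.png'); g=cv2.cvtColor(im,cv2.COLOR_BGR2GRAY)
    x0,y0,x1,y1=box; m=((g>=lo)&(g<hi)).astype(np.uint8); mm=np.zeros_like(m); mm[y0:y1,x0:x1]=m[y0:y1,x0:x1]
    cs,_=cv2.findContours(mm,cv2.RETR_EXTERNAL,cv2.CHAIN_APPROX_NONE); c=max(cs,key=cv2.contourArea); return cv2.convexHull(c)
c=blob('w1',(285,55,395,165),0,110)
P=onz('w1',c.reshape(-1,2)+0.0,.056)[:,:2]
(cx,cy),r=cv2.minEnclosingCircle((P*1000).astype(np.float32)); 
A=np.c_[2*P,np.ones(len(P))]; s=np.linalg.lstsq(A,(P**2).sum(1),rcond=None)[0]; print('lsq centre',s[:2],np.sqrt(s[2]+s[:2]@s[:2])); print('minenc',cx,cy,r)
print('tip,pin',onz('w1',[(342,116),(349,75.5)],[.104,.072]).round(4).tolist())
E
```

```text
lsq centre [ 0.57971246 -0.04775519] 0.047261268125243464
minenc 579.7133178710938 -47.811920166015625 47.59251022338867
tip,pin [[0.5805, -0.048, 0.104], [0.6182, -0.0403, 0.072]]
```

View pics/w1a.png

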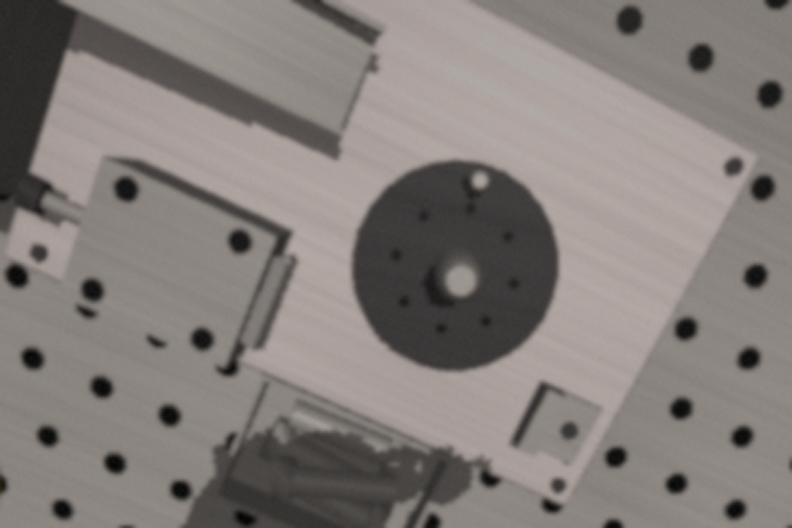

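>>> {"op": "apply_moves", "data": {"motion": [[85, -3.3, 3.3, -13.96, 0], [85, -3.3, 3.3, -13.96, 0], [85, -3.3, 3.3, -13.96, 0], [85, -3.3, 3.3, -13.96, 0], [85, -3.3, 3.3, -13.96, 0], [85, -3.3, 3.3, -13.96, 0], [85, -3.3, 3.3, -13.96, 0], [85, -3.3, 3.3, -13.96, 0], [85, -3.3, 3.3, -13.96, 0], [85, -3.3, 3.3, -13.96, 0]]}}

```text
t: 3.0
tcp_pos: [0.4513, 0.3704, 0.2017]
tool_rot: [0.146, -0.692, 0.692, -0.146]
force: [0.4, 0.4, 1.1]
finger_gap: 0.993
```

```bash
python3 - <<'E'
from h import *
p,M,s=where(); print(p,s['t'],s['q'].round(3),np.abs(s['qd']).max(),s['force'])
snap('wrist','w2')
E
```

```text
[0.4513367  0.37038984 0.20168725] 3.0 [ 0.496  0.508  1.569 -0.     1.065  1.651] 0.006551176424290324 [0.35616241 0.35301674 1.13304748]
```

View pics/w2.png

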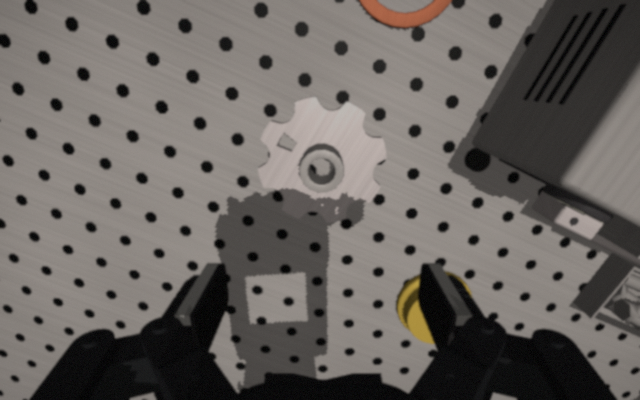

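```bash
python3 - <<'E'
from h import *
im=cv2.imread('pics/w2.png')
cv2.imwrite('pics/w2a.png',cv2.resize(im[90:220,240:400],None,fx=4.5,fy=4.5,interpolation=cv2.INTER_CUBIC))
E
```

```text
(no output)
```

View pics/w2a.png

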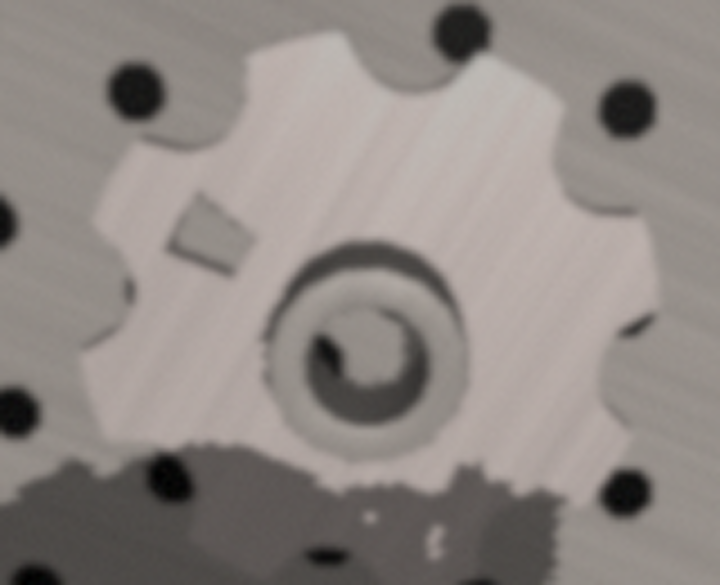

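```bash
python3 - <<'E'
from h import *
z=lambda l:[(x/4.5+240,y/4.5+90) for x,y in l]
h=onz('w2',z([(368,364),(270,364),(467,364),(368,265),(368,462)]),.042); print('hub',h.round(4).tolist())
s=onz('w2',z([(202,190),(260,240),(235,277),(165,245),(212,237)]),.010); print('slot',s.round(4).tolist(), s[:4].mean(0))
v=s[:4].mean(0)-h[0]; print(np.linalg.norm(v[:2]),np.arctan2(v[1],v[0]))
v=s[4]-h[0]; print(np.linalg.norm(v[:2]),np.arctan2(v[1],v[0]))
go(np.r_[h[0,:2],.20])
# teeth outer
t=onz('w2',z([(247,55),(345,33),(488,55),(562,105),(645,215),(658,300),(130,145),(95,220),(82,355),(108,435)]),.010)
A=np.c_[2*t[:,:2],np.ones(len(t))];q=np.linalg.lstsq(A,(t[:,:2]**2).sum(1),rcond=None)[0];print('teeth fit',q[:2],np.sqrt(q[2]+q[:2]@q[:2]))
a=np.arctan2(t[:,1]-q[1],t[:,0]-q[0]);print('teeth ang',np.degrees(a).round(1), 'rad',np.linalg.norm(t[:,:2]-q[:2],axis=1))
E
```

```text
hub [[0.453, 0.3729, 0.042], [0.445, 0.3911, 0.042], [0.4611, 0.3546, 0.042], [0.4716, 0.3811, 0.042], [0.4338, 0.3645, 0.042]]
slot [[0.4662, 0.4181, 0.01], [0.4612, 0.4024, 0.01], [0.4514, 0.4043, 0.01], [0.4518, 0.421, 0.01], [0.4576, 0.4123, 0.01]] [0.45766638 0.41145116 0.01      ]
0.03881026334642576 1.4503712466069099
0.03960421234481747 1.4545786867533113
shift [-0.084  0.06  -0.054] twist 0 | other twist 0 | jaw now -1.1547 q6 1.651 t 3.05
teeth fit [0.45237765 0.37251076] 0.06462566991702184
teeth ang [ 47.2  28.3   0.9 -16.1 -43.  -60.   75.3  91.4 118.9 136.3] rad [0.06473227 0.06410652 0.06455075 0.06409506 0.06541986 0.06447462
 0.06543648 0.06451876 0.06454972 0.06435742]
```

```bash
python3 - <<'E'
from h import *
go([.4528,.3728,.015])
E
```

```text
shift [-0.073  6.226 -0.055] twist 0 | other twist 0 | jaw now -1.1547 q6 1.651 t 3.05
```

>>> {"op": "apply_moves", "data": {"motion": [[85, -0.07, 2, -0.055, 0], [85, -0.07, 4, -0.055, 0], [85, -0.07, 5.5, -0.055, 0], [85, -0.07, 6.22, -0.055, 0], [85, -0.07, 6.22, -0.055, 0], [30, -0.07, 6.22, -0.055, 0], [30, -0.07, 6.22, -0.055, 0], [30, -0.07, 6.22, -0.055, 0], [30, -0.07, 6.22, -0.055, 0], [30, -0.07, 6.22, -0.055, 0]], "squeeze": 80}}

```text
t: 4.3
tcp_pos: [0.4531, 0.3746, 0.0169]
tool_rot: [0.146, -0.692, 0.692, -0.149]
force: [1.6, -2.8, 6.9]
finger_gap: 0.462
```

```bash
python3 - <<'E'
from h import *
p,M,s=where(); print(p,s['t'],s['force'],s['finger_gap']*85.4)
snap('wrist','w3')
go([.4528,.3728,.23])
E
```

```text
[0.45310585 0.37455144 0.01692366] 4.3 [ 1.55932745 -2.79268255  6.93163833] 39.426795731144324
shift [ 0.008 -7.102  0.056] twist 0 | other twist 0 | jaw now -1.1509 q6 1.654 t 4.35
```

View pics/w3.png

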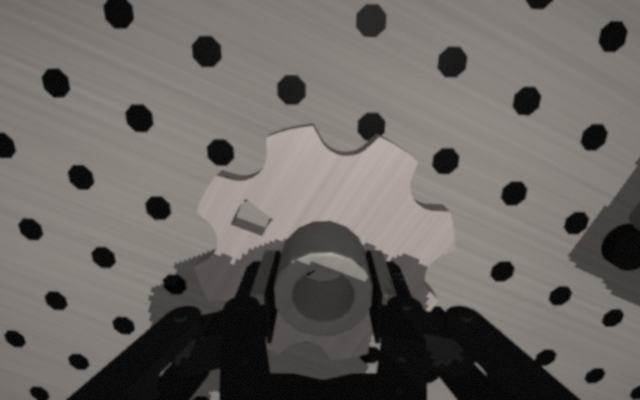

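```bash
python3 - <<'E'
from h import *
go([.493,.048,.235],-2.403)
E
```

```text
shift [ 3.197 -7.27  10.488] twist 7.174 | other twist -10.826 | jaw now -1.1509 q6 1.654 t 4.35
```

>>> {"op": "apply_moves", "data": {"motion": [[30, 0, -1, 0, 0], [30, 0, -3, 0, 0], [30, 0, -5, 0, 0], [30, 0, -7.27, 0, 0], [30, 0.5, -7.27, 1.7, 1.07], [30, 1.0, -7.27, 3.5, 2.1], [30, 1.6, -7.27, 5.2, 3.2], [30, 2.1, -7.27, 7, 4.2], [30, 2.7, -7.27, 8.7, 5.3], [30, 3.2, -7.27, 10.49, 6.3], [30, 3.2, -7.27, 10.49, 7.17], [30, 3.2, -7.27, 10.49, 7.17]]}}

```text
t: 5.85
tcp_pos: [0.4909, 0.0475, 0.2325]
tool_rot: [-0.285, -0.647, 0.647, 0.287]
force: [0.2, 0.3, -5.4]
finger_gap: 0.461
```

```bash
python3 - <<'E'
from h import *
p,M,s=where(); print(p,s['t'],s['force'],s['finger_gap']*85.4,s['q'].round(3),np.abs(s['qd']).max(),np.arctan2(M[1,2],M[0,2]), M[:,1])
snap('wrist','w4')
p,M,s=where(); print(p,s['t'],s['force'],s['finger_gap']*85.4,np.abs(s['qd']).max(),np.arctan2(M[1,2],M[0,2]))
E
```

```text
[0.49089478 0.04748594 0.23254606] 5.85 [ 0.21965436  0.27437987 -5.40788457] 39.34397345486552 [-0.131  0.35   1.754  0.     1.039  2.272] 0.041281977227591166 -2.4032921298186896 [-1.62589997e-03  5.01883615e-04 -9.99998552e-01]
[0.49090815 0.04810348 0.23254933] 5.9 [-0.30562908 -0.17331424 -5.75210472] 39.40457066359388 0.02100221699355853 -2.401146227029591
```

View pics/w4.png

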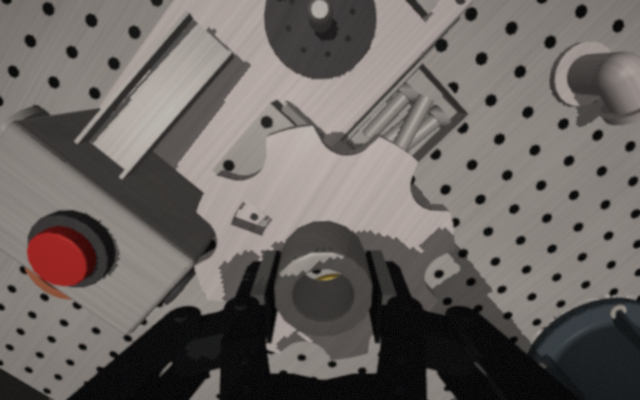

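```bash
python3 - <<'E'
from h import *
im=cv2.imread('pics/w4.png')
im=cv2.convertScaleAbs(im,alpha=1.5,beta=10)
cv2.imwrite('pics/w4a.png',cv2.resize(im[115:345,190:465],None,fx=2.6,fy=2.6,interpolation=cv2.INTER_CUBIC))
E
```

```text
(no output)
```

View pics/w4a.png

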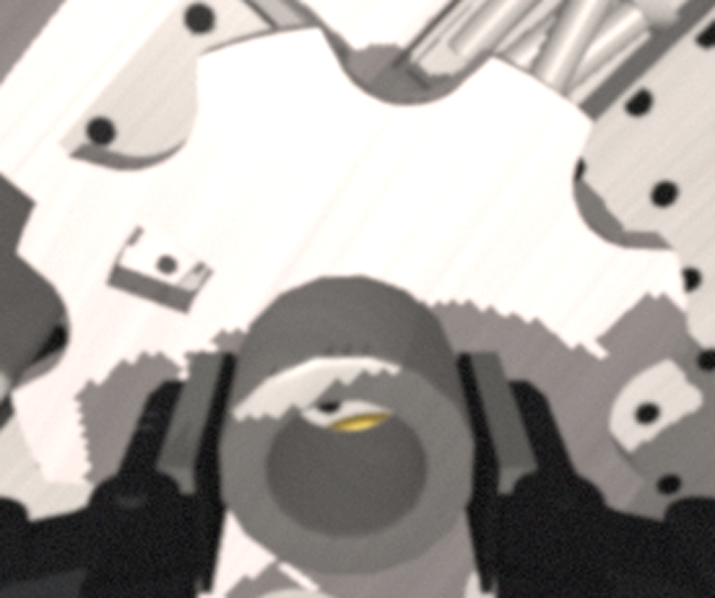

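```bash
python3 - <<'E'
from h import *
p=np.array([.4909,.0478,.2325]); a0=-2.402
z=lambda l:[(x/2.6+190,y/2.6+115) for x,y in l]
h=onz('w4',z([(346,466),(219,466),(474,466),(346,358),(346,575)]),.2575)
print('hub',h[0], 'dia',np.linalg.norm(h[1]-h[2]),np.linalg.norm(h[3]-h[4]))
t=onz('w4',z([(197,57),(323,27),(493,55),(592,120),(683,250),(36,205),(18,250),(12,390),(40,475)]),.2256)
A=np.c_[2*t[:,:2],np.ones(len(t))];q=np.linalg.lstsq(A,(t[:,:2]**2).sum(1),rcond=None)[0];print('teeth fit',q[:2],np.sqrt(q[2]+q[:2]@q[:2]))
a=np.degrees(np.arctan2(t[:,1]-q[1],t[:,0]-q[0]));print(a.round(1))
s=onz('w4',z([(137,230),(212,270),(190,312),(110,282)]),.2256); v=s.mean(0)[:2]-q[:2]; print('slot',np.linalg.norm(v),np.arctan2(v[1],v[0]))
v=s.mean(0)-h[0]; print('slot/hub',np.linalg.norm(v[:2]),np.arctan2(v[1],v[0]))
tx=np.array([np.sin(a0),-np.cos(a0)]);tz=np.array([np.cos(a0),np.sin(a0)])
for c in (h[0,:2],q[:2]): print('in tool x,z',(c-p[:2])@tx,(c-p[:2])@tz)
print('spindle tip',onz('w4',[(319.5,9)],.104))
E
```

```text
hub [0.49050014 0.04644265 0.2575    ] dia 0.039737895743006804 0.04021139938101291
teeth fit [0.48847653 0.04767549] 0.0654917772601964
[ -24.7  -43.8  -69.2  -87.7 -114.7   10.7   19.2   45.3   62.5]
slot 0.040088365458108864 0.1864525885530473
slot/hub 0.03836118731351436 0.22782382476828064
in tool x,z -0.0007332318565790588 0.00121022810202498
in tool x,z 0.001541408154849029 0.0018742401998286338
spindle tip [[ 0.57942678 -0.04776316  0.104     ]]
```

>>> {"op": "apply_moves", "data": {"motion": [[30, 1, 0, 0, 0], [30, 2, 0, 0, 0], [30, 2, 0, 0, 0], [30, 2, 0, 0, 0], [30, 2, 0, 0, 0]]}}

```text
t: 6.52
tcp_pos: [0.4523, 0.0923, 0.233]
tool_rot: [0.286, 0.647, -0.647, -0.285]
force: [0.7, 0.3, -5.7]
finger_gap: 0.46
```

```bash
python3 - <<'E'
from h import *
p,M,s=where(); print(p,s['t'],s['force'],np.abs(s['qd']).max(),np.arctan2(M[1,2],M[0,2]))
snap('wrist','w5')
im=cv2.imread('pics/w5.png')
im=cv2.convertScaleAbs(im,alpha=1.3,beta=10)
cv2.imwrite('pics/w5a.png',cv2.resize(im[0:200,200:440],None,fx=3,fy=3,interpolation=cv2.INTER_CUBIC))
p,M,s=where(); print(p,np.arctan2(M[1,2],M[0,2]))
E
```

```text
[0.45232289 0.09226286 0.23296475] 6.525 [ 0.7189768   0.28603288 -5.72812632] 0.009353596484302614 -2.4025143292609887
[0.45225615 0.09212955 0.23288989] -2.4030544495883763
```

View pics/w5a.png

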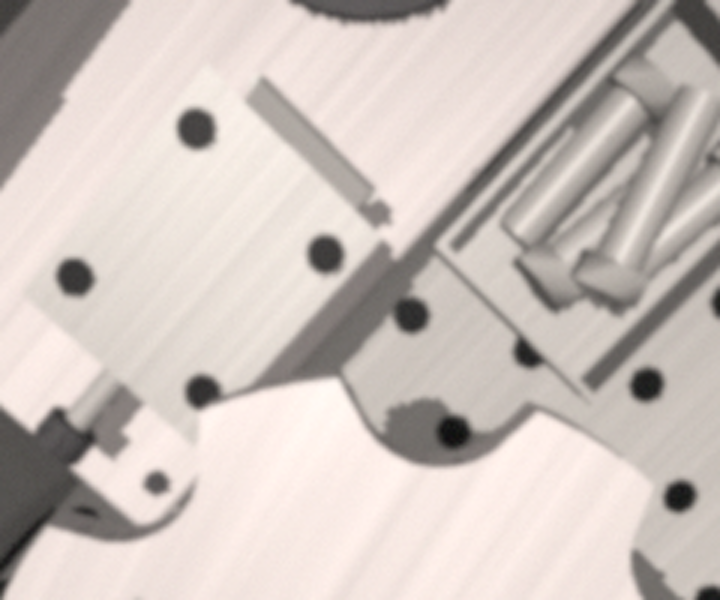

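>>> {"op": "apply_moves", "data": {"motion": [[30, -1.5, 0, 0, 0], [30, -3, 0, 0, 0], [30, -3.5, 0, 0, 0], [30, -3.5, 0, 0, 0], [30, -3.5, 0, 0, 0], [30, -3.5, 0, 0, 0]]}}

```text
t: 7.32
tcp_pos: [0.5211, 0.0157, 0.2327]
tool_rot: [-0.285, -0.647, 0.647, 0.286]
force: [0.6, -0.8, -5.5]
finger_gap: 0.461
```

```bash
python3 - <<'E'
from h import *
p,M,s=where(); print(p,s['t'],s['force'],np.abs(s['qd']).max(),np.arctan2(M[1,2],M[0,2]))
snap('wrist','w6')
im=cv2.imread('pics/w6.png')
im=cv2.convertScaleAbs(im,alpha=1.3,beta=10)
cv2.imwrite('pics/w6a.png',cv2.resize(im[0:170,210:440],None,fx=3.4,fy=3.4,interpolation=cv2.INTER_CUBIC))
p,M,s=where(); print(p,np.arctan2(M[1,2],M[0,2]))
E
```

```text
[0.52106602 0.0156895  0.23267551] 7.325 [ 0.64447678 -0.7756897  -5.4505191 ] 0.00696418490192631 -2.4022570008616118
[0.52132198 0.01561396 0.23281893] -2.4021985181588135
```

View pics/w6a.png

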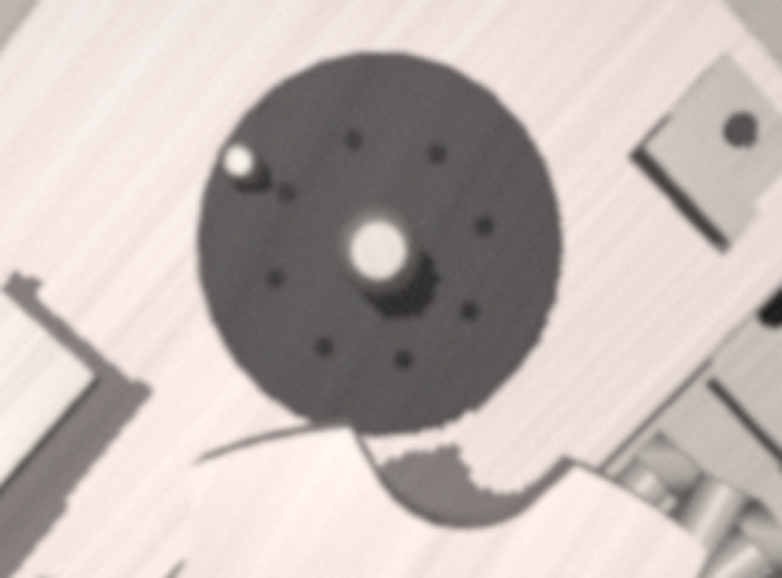

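View pics/w6.png

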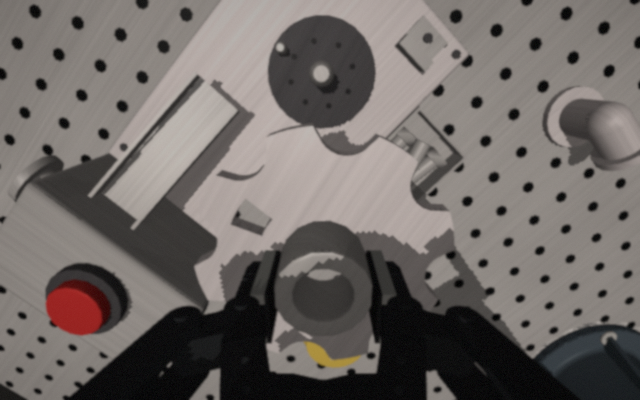

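```bash
python3 - <<'E'
from h import *
im=cv2.imread('pics/w6.png'); g=cv2.cvtColor(im,cv2.COLOR_BGR2GRAY)
m=np.zeros_like(g); m[10:128,262:380]=(g[10:128,262:380]<95).astype(np.uint8)
m=cv2.morphologyEx(m,cv2.MORPH_OPEN,np.ones((5,5)))
cs,_=cv2.findContours(m,cv2.RETR_EXTERNAL,cv2.CHAIN_APPROX_NONE); c=cv2.convexHull(max(cs,key=cv2.contourArea)).reshape(-1,2)
c=c[c[:,1]<110]
P=onz('w6',c+0.0,.056)[:,:2]
A=np.c_[2*P,np.ones(len(P))]; s=np.linalg.lstsq(A,(P**2).sum(1),rcond=None)[0]; print('disc',s[:2],np.sqrt(s[2]+s[:2]@s[:2]))
z=lambda l:[(x/3.4+210,y/3.4) for x,y in l]
t=onz('w6',z([(379,250),(239,160)]),[.104,.072]); print('tip,pin',t.round(4).tolist())
for c in (s[:2],t[0,:2]): v=t[1,:2]-c; print(np.hypot(*v),np.arctan2(v[1],v[0]))
p=np.array([.5212,.01565]); a0=-2.402
tx=np.array([np.sin(a0),-np.cos(a0)]);tz=np.array([np.cos(a0),np.sin(a0)])
for c in (s[:2],t[0,:2]): print('in tool x,z',(c-p[:2])@tx,(c-p[:2])@tz)
# deck right edge etc
print('w1 corners', onz('w1',[(757/2.4+150,155/2.4),(570/2.4+150,500/2.4)],.05).round(4).tolist())
zz=lambda l:[(x/2.4+150,y/2.4) for x,y in l]
print('w1 block top', onz('w1',zz([(105,160),(282,237),(228,365)]),.098).round(4).tolist())
print('w1 far edge', onz('w1',zz([(470,2),(757,155)]),.05).round(4).tolist())
z5=lambda l:[(x/3+200,y/3) for x,y in l]
b=onz('w5',z5([(205,68),(385,240),(27,292),(195,430)]),.098);print('w5 block',b.round(4).tolist())
h=onz('w5',z5([(197,128),(326,254),(75,277),(203,390)]),.098);print('w5 block screws',h.round(4).tolist())
h=onz('w1',zz([(126,189),(240,241),(92,290),(202,339)]),.098);print('w1 block screws',h.round(4).tolist())
E
```

```text
disc [ 0.57964771 -0.04797551] 0.046843586397088945
tip,pin [[0.5792, -0.048, 0.104], [0.6185, -0.0407, 0.072]]
0.0394727097108456 0.1841973800088256
0.03990581527454935 0.1831163339616545
in tool x,z -0.08639590733644274 -0.00029507443453586496
in tool x,z -0.08613089634575058 5.0165289626015463e-05
w1 corners [[0.6814, -0.1521, 0.05], [0.4982, -0.1517, 0.05]]
w1 block top [[0.565, 0.1, 0.098], [0.5656, 0.0247, 0.098], [0.5069, 0.0268, 0.098]]
w1 far edge [[0.6838, -0.0075, 0.05], [0.6814, -0.1521, 0.05]]
w5 block [[0.564, 0.0283, 0.098], [0.5038, 0.0284, 0.098], [0.5646, 0.1009, 0.098], [0.5086, 0.0995, 0.098]]
w5 block screws [[0.5567, 0.0402, 0.098], [0.5127, 0.0412, 0.098], [0.5574, 0.0894, 0.098], [0.5139, 0.0896, 0.098]]
w1 block screws [[0.5578, 0.0889, 0.098], [0.5572, 0.0398, 0.098], [0.5138, 0.0897, 0.098], [0.513, 0.0407, 0.098]]
```

```bash
python3 - <<'E'
from h import *
go([.5816,-.0476,.14],-2.402)
E
```

```text
shift [-2.913  3.092 -0.066] twist -0.001 | other twist 17.999 | jaw now -2.4022 q6 2.217 t 7.375
```

>>> {"op": "apply_moves", "data": {"motion": [[30, -1.3, 0, -0.03, 0], [30, -2.91, 0, -0.066, 0], [30, -2.91, 0.5, -0.066, 0], [30, -2.91, 2, -0.066, 0], [30, -2.91, 3.09, -0.066, 0], [30, -2.91, 3.09, -0.066, 0], [30, -2.91, 3.09, -0.066, 0], [30, -2.91, 3.09, -0.066, 0]]}}

```text
t: 8.38
tcp_pos: [0.5837, -0.0487, 0.142]
tool_rot: [0.287, 0.647, -0.647, -0.284]
force: [-1.1, -0.2, -4.9]
finger_gap: 0.465
```

```bash
python3 - <<'E'
from h import *
p,M,s=where(); print(p,s['t'],s['force'],np.abs(s['qd']).max(),np.arctan2(M[1,2],M[0,2]))
snap('wrist','w7');snap('scene','s7')
im=cv2.imread('pics/s7.png'); cv2.imwrite('pics/s7a.png',cv2.resize(im[130:280,260:460],None,fx=4,fy=4,interpolation=cv2.INTER_CUBIC))
go([.5816,-.0476,.12],-2.402)
E
```

```text
[ 0.58373816 -0.04866475  0.14201576] 8.375 [-1.10331076 -0.23615777 -4.90022238] 0.004238438033785354 -2.403104885527445
shift [0.069 0.723 0.021] twist -0.007 | other twist 17.993 | jaw now -2.4032 q6 2.129 t 8.475
```

View pics/w7.png

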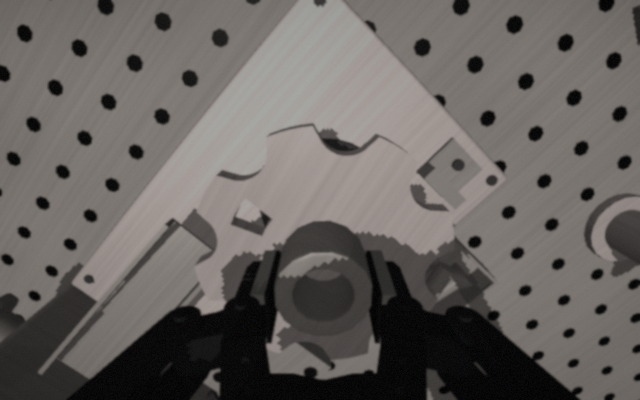

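View pics/s7a.png

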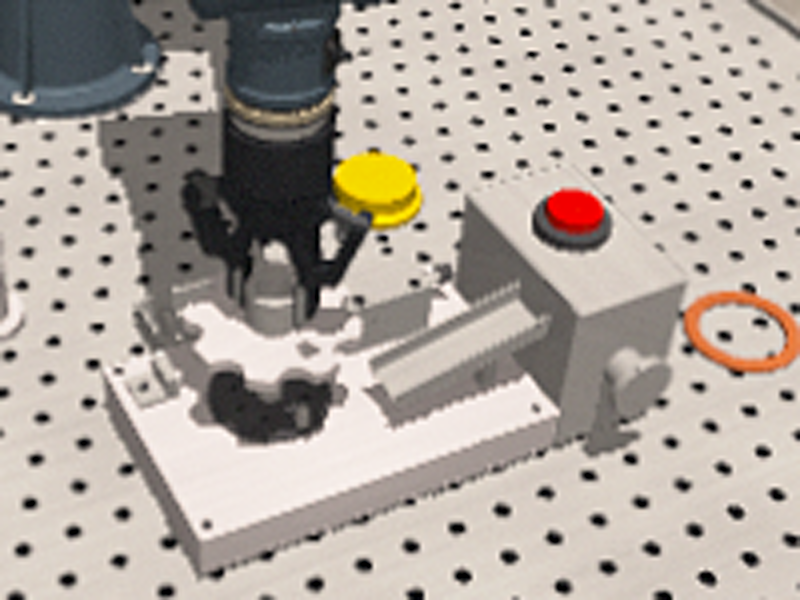

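>>> {"op": "apply_moves", "data": {"motion": [[30, 0.07, 0, 0.02, 0], [30, 0.07, 0.2, 0.02, 0], [30, 0.07, 0.5, 0.02, 0], [30, 0.07, 0.5, 0.02, 0], [30, 0.07, 0.5, 0.02, 0]]}}

```text
t: 9.1
tcp_pos: [0.5805, -0.0474, 0.1248]
tool_rot: [-0.286, -0.647, 0.647, 0.286]
force: [0.3, 0.6, -6.2]
finger_gap: 0.458
```

```bash
python3 - <<'E'
from h import *
p,M,s=where(); print(p,s['t'],s['force'],s['ft_torque'],np.abs(s['qd']).max(),np.arctan2(M[1,2],M[0,2]))
go([.5816,-.0476,.073],-2.402)
E
```

```text
[ 0.58054947 -0.04741215  0.12478663] 9.1 [ 0.33883703  0.64759216 -6.15999368] [-0.03956001  0.04005107  0.00666985] 0.006758612617555934 -2.4034276615409973
shift [-0.029  1.726 -0.022] twist -0.008 | other twist 17.992 | jaw now -2.4034 q6 2.13 t 9.1
```

>>> {"op": "apply_moves", "data": {"motion": [[30, -0.015, 0.15, -0.01, 0], [30, -0.015, 0.3, -0.01, 0], [30, -0.015, 0.45, -0.01, 0], [30, -0.015, 0.6, -0.01, 0]]}}

```text
t: 9.6
tcp_pos: [0.581, -0.0475, 0.1067]
tool_rot: [-0.286, -0.647, 0.647, 0.286]
force: [-0.8, 0.4, -4.7]
finger_gap: 0.464
```

```bash
python3 - <<'E'
from h import *
p,M,s=where(); print(p,s['t'],s['force'],s['ft_torque'],np.abs(s['qd']).max(),np.arctan2(M[1,2],M[0,2]))
go([.5816,-.0476,.073],-2.402)
E
```

```text
[ 0.58103192 -0.04749767  0.10671773] 9.6 [-0.78474369  0.40340338 -4.6887217 ] [-0.02036427 -0.01465497  0.00067541] 0.07489616384045292 -2.40335336998881
shift [-0.015  1.124 -0.012] twist -0.008 | other twist 17.992 | jaw now -2.4034 q6 2.13 t 9.6
```

>>> {"op": "apply_moves", "data": {"motion": [[30, 0, 0.25, 0, 0], [30, 0, 0.5, 0, 0], [30, 0, 0.65, 0, 0], [30, 0, 0.8, 0, 0]]}}

```text
t: 10.1
tcp_pos: [0.5811, -0.0476, 0.0827]
tool_rot: [-0.286, -0.647, 0.647, 0.286]
force: [-0.6, 0.2, -4.8]
finger_gap: 0.461
```

```bash
python3 - <<'E'
from h import *
p,M,s=where(); print(p,s['t'],s['force'],s['ft_torque'],np.abs(s['qd']).max(),np.arctan2(M[1,2],M[0,2]))
snap('wrist','w8')
E
```

```text
[ 0.58111975 -0.04757121  0.08273116] 10.1 [-0.57774784  0.18579216 -4.76848504] [ 0.00513872  0.06473407 -0.00437995] 0.07390848825954133 -2.403393741862242
```

View pics/w8.png

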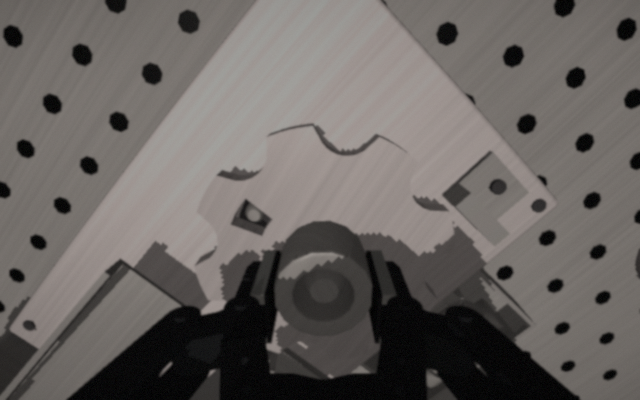

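>>> {"op": "apply_moves", "data": {"motion": [[30, 0, 0.15, 0, 0], [30, 0, 0.28, 0, 0], [30, 0, 0.34, 0, 0], [30, 0, 0.34, 0, 0]]}}

```text
t: 10.65
tcp_pos: [0.581, -0.0475, 0.0731]
tool_rot: [-0.286, -0.647, 0.647, 0.286]
force: [-0.0, 0.2, -4.3]
finger_gap: 0.46
```

>>> {"op": "apply_moves", "data": {"motion": [[30, 0, 0.07, 0, 0], [30, 0, 0.07, 0, 0]]}}

```text
t: 10.9
tcp_pos: [0.581, -0.0474, 0.0729]
tool_rot: [-0.286, -0.647, 0.647, 0.286]
force: [-3.9, 1.2, 9.1]
finger_gap: 0.462
```

>>> {"op": "apply_moves", "data": {"motion": [[60, 0, 0, 0, 0], [60, 0, 0, 0, 0], [60, 0, 0, 0, 0], [60, 0, -1, 0, 0], [60, 0, -3, 0, 0], [60, 0, -5, 0, 0], [60, 0, -5, 0, 0]]}}

```text
t: 11.78
tcp_pos: [0.5849, -0.0485, 0.2263]
tool_rot: [0.29, 0.647, -0.646, -0.281]
force: [0.8, -1.0, -1.2]
finger_gap: 0.708
```

```bash
python3 - <<'E'
from h import *
p,M,s=where(); print(p,s['t'],s['force'],s['q'].round(3),s['finger_gap'])
snap('wrist','w9')
E
```

```text
[ 0.58485037 -0.04846985  0.22633399] 11.775 [ 0.76584315 -0.98076114 -1.23200252] [-0.273  0.477  1.546  0.     1.106  2.13 ] 0.7079241317503425
```

View pics/w9.png

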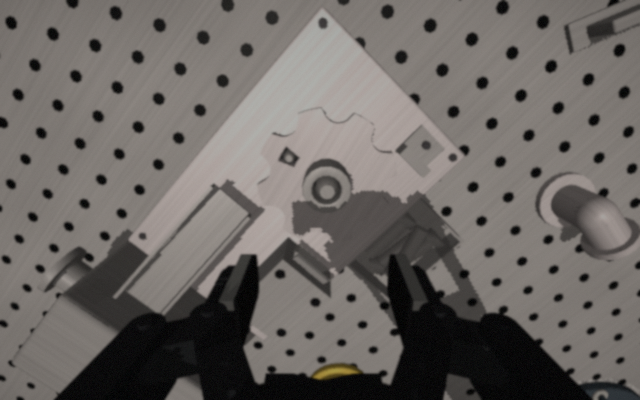

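```bash
python3 - <<'E'
from h import *
go([.470,-.3445,.20],2.709)
E
```

```text
shift [-4.781  0.772  9.433] twist 6.709 | other twist -11.291 | jaw now -2.4033 q6 2.13 t 11.825
```

>>> {"op": "apply_moves", "data": {"motion": [[60, -0.7, 0, 1.4, 1], [60, -1.4, 0, 2.8, 2], [60, -2.1, 0.2, 4.1, 3], [60, -2.8, 0.4, 5.5, 4], [60, -3.5, 0.6, 7, 5], [60, -4.2, 0.77, 8.4, 6], [60, -4.78, 0.77, 9.43, 6.7], [60, -4.78, 0.77, 9.43, 6.7], [60, -4.78, 0.77, 9.43, 6.7]]}}

```text
t: 12.95
tcp_pos: [0.4676, -0.3427, 0.1961]
tool_rot: [-0.594, -0.382, 0.382, 0.597]
force: [0.1, 1.0, -0.4]
finger_gap: 0.709
```

```bash
python3 - <<'E'
from h import *
p,M,s=where(); print(p,s['t'],s['force'],s['q'].round(3),np.abs(s['qd']).max(),np.arctan2(M[1,2],M[0,2]))
snap('wrist','w10')
im=cv2.imread('pics/w10.png');im=cv2.convertScaleAbs(im,alpha=1.3,beta=10)
cv2.imwrite('pics/w10a.png',cv2.resize(im[0:250,220:430],None,fx=2.4,fy=2.4,interpolation=cv2.INTER_CUBIC))
E
```

```text
[ 0.46758099 -0.34274664  0.19608513] 12.95 [ 0.07765996  0.9850694  -0.44487043] [-8.250e-01  5.110e-01  1.582e+00  1.000e-03  1.052e+00  2.747e+00] 0.02274665499968457 2.7108448459181607
```

View pics/w10.png

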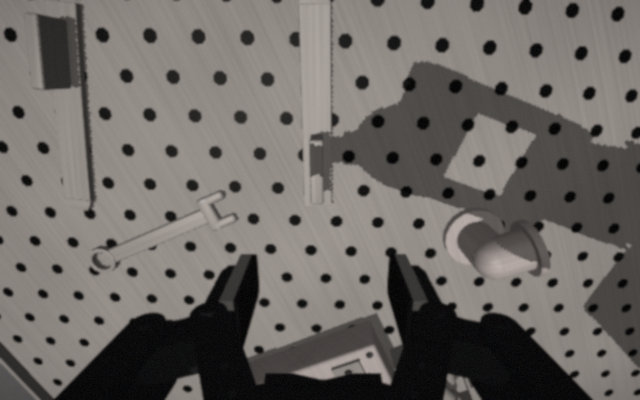

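View pics/w10a.png

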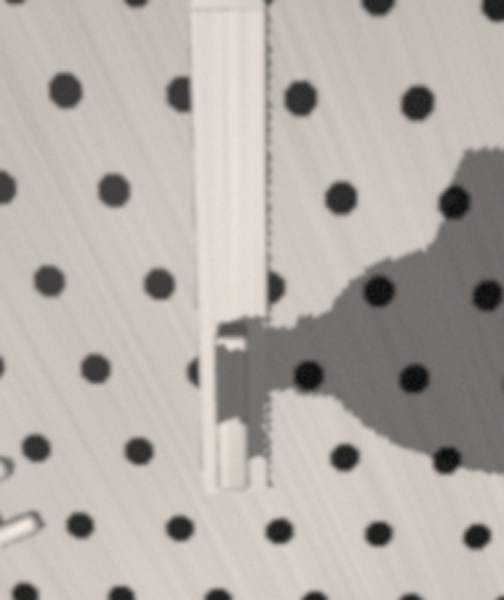

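```bash
python3 - <<'E'
from h import *
z=lambda l:[(x/2.4+220,y/2.4) for x,y in l]
b=onz('w10',z([(191,10),(266,10),(207,487),(270,487)]),.008)[:,:2]
print(b.round(4).tolist(), np.linalg.norm(b[0]-b[1]),np.linalg.norm(b[2]-b[3]))
n=(b[0]+b[1])/2; t=(b[2]+b[3])/2; v=n-t; d=v/np.linalg.norm(v); a=np.arctan2(d[1],d[0]); print('tail',t,'len',np.linalg.norm(v),'ang',a)
tl=np.array(t); c=tl+.100*d; print('centre',c,'rib mid',tl+.045*d)
r=onz('w10',z([(218,340),(246,340),(219,488),(246,488)]),.044)[:,:2]; print('rib top',r.round(4).tolist()); print(((r-tl)@d).round(4), ((r-tl)@np.array([-d[1],d[0]])).round(4))
jaw=a+np.pi/2
for k in (.040,.045): go(np.r_[tl+k*d,.012],jaw)
E
```

```text
[[0.4233, -0.4825], [0.3987, -0.4712], [0.4971, -0.3145], [0.4725, -0.3032]] 0.027049210947834343 0.027079777907240744
tail [ 0.48480052 -0.30883042] len 0.18353843118124272 ang -1.9846021441718784
centre [ 0.44459084 -0.40039014] rib mid [ 0.46670617 -0.3500323 ]
rib top [[0.4619, -0.3753], [0.4527, -0.3711], [0.4859, -0.3237], [0.4765, -0.3194]]
[0.0701 0.0699 0.0132 0.013 ] [ 0.0058 -0.0043  0.007  -0.0034]
shift [-0.09   6.149 -0.082] twist -0.092 | other twist 17.908 | jaw now 2.7117 q6 2.747 t 13.0
shift [-0.256  6.149 -0.085] twist -0.092 | other twist 17.908 | jaw now 2.7117 q6 2.747 t 13.0
```

>>> {"op": "apply_moves", "data": {"motion": [[60, -0.15, 2, -0.083, -0.09], [60, -0.19, 4, -0.083, -0.09], [60, -0.19, 5.4, -0.083, -0.09], [60, -0.19, 6.08, -0.083, -0.09], [60, -0.19, 6.08, -0.083, -0.09], [0, -0.19, 6.08, -0.083, -0.09], [0, -0.19, 6.08, -0.083, -0.09], [0, -0.19, 6.08, -0.083, -0.09], [0, -0.19, 6.08, -0.083, -0.09], [0, -0.19, 6.08, -0.083, -0.09]], "squeeze": 70}}

```text
t: 14.25
tcp_pos: [0.4691, -0.3508, 0.0168]
tool_rot: [0.593, 0.386, -0.386, -0.591]
force: [1.3, 1.0, 6.1]
finger_gap: 0.126
```

```bash
python3 - <<'E'
from h import *
p,M,s=where(); print(p,s['t'],s['force'],s['q'].round(3),np.arctan2(M[1,2],M[0,2]),s['finger_gap']*85.4)
snap('wrist','w11')
E
```

```text
[ 0.46909695 -0.35081883  0.0167546 ] 14.25 [1.32992309 0.96913793 6.14273418] [-8.330e-01  7.860e-01  1.674e+00  1.000e-03  6.790e-01  2.724e+00] 2.7260600415628304 10.762391910991875
```

View pics/w11.png

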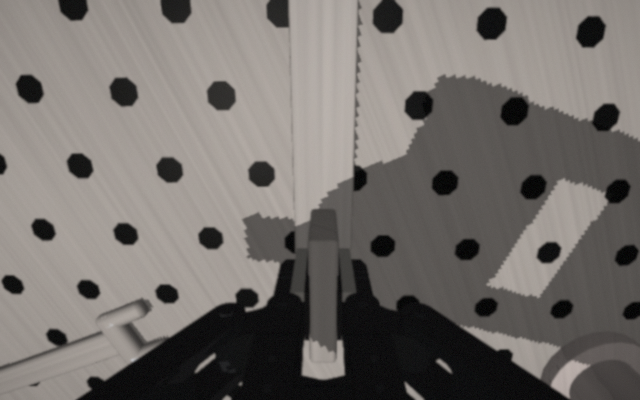

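```bash
python3 - <<'E'
from h import *
go([.5318,-.1621,.17],-.0165)
E
```

```text
shift [ 6.595 -5.115  0.614] twist -2.286 | other twist 15.714 | jaw now 2.7261 q6 2.724 t 14.3
```

>>> {"op": "apply_moves", "data": {"motion": [[0, 0, -1, 0, 0], [0, 0, -3, 0, 0], [0, 0, -5.1, 0, 0], [0, 0.5, -5.1, 0, -1], [0, 1, -5.1, 0.1, -2], [0, 1.5, -5.1, 0.1, -3], [0, 2, -5.1, 0.2, -4], [0, 2.5, -5.1, 0.2, -5], [0, 3, -5.1, 0.3, -6], [0, 3.5, -5.1, 0.3, -7], [0, 4, -5.1, 0.4, -8], [0, 4.5, -5.1, 0.4, -9]]}}

```text
t: 15.8
tcp_pos: [0.5106, -0.2207, 0.1676]
tool_rot: [0.143, 0.693, -0.692, -0.145]
force: [-0.8, -0.7, -3.2]
finger_gap: 0.128
```

```bash
python3 - <<'E'
from h import *
p,M,s=where(); print(p,s['force'],s['q'].round(3),s['finger_gap'],np.arctan2(M[1,2],M[0,2]))
go([.5318,-.1621,.17],-.0165)
E
```

```text
[ 0.51056476 -0.22065562  0.16757094] [-0.75279047 -0.65835122 -3.20627611] [-0.609  0.521  1.667 -0.     0.956  1.372] 0.12800941372362404 -1.9806532762634212
shift [ 0.129 -0.08  -2.072] twist 6.746 | other twist -11.254 | jaw now -1.9807 q6 1.372 t 15.8
```

>>> {"op": "apply_moves", "data": {"motion": [[0, 0, -0.08, -0.2, -1], [0, 0, -0.08, -0.4, -2], [0, 0, -0.08, -0.6, -3], [0, 0, -0.08, -0.8, -4], [0, 0, -0.08, -1, -5], [0, 0.1, -0.08, -1.2, -6], [0, 0.13, -0.08, -1.4, -7], [0, 0.13, -0.08, -1.6, -8], [0, 0.13, -0.08, -1.8, -9], [0, 0.13, -0.08, -2.07, -10], [0, 0.13, -0.08, -2.07, -11], [0, 0.13, -0.08, -2.07, -11.25]]}}

```text
t: 17.3
tcp_pos: [0.5323, -0.163, 0.17]
tool_rot: [-0.495, 0.506, -0.504, 0.495]
force: [-0.4, -0.5, -4.0]
finger_gap: 0.129
```

>>> {"op": "apply_moves", "data": {"motion": [[0, 0, 0, 0, 0], [0, 0, 0, 0, 0]]}}

```text
t: 17.55
tcp_pos: [0.5328, -0.1634, 0.1704]
tool_rot: [-0.494, 0.506, -0.506, 0.494]
force: [-0.3, 0.4, -4.2]
finger_gap: 0.124
```

```bash
python3 - <<'E'
from h import *
p,M,s=where(); print(p,s['force'],s['q'].round(3),s['finger_gap'],np.arctan2(M[1,2],M[0,2]),np.abs(s['qd']).max())
snap('wrist','w12');snap('top','top12')
im=cv2.imread('pics/w12.png');im=cv2.convertScaleAbs(im,alpha=1.3,beta=10)
cv2.imwrite('pics/w12a.png',cv2.resize(im[0:260,180:460],None,fx=2.3,fy=2.3,interpolation=cv2.INTER_CUBIC))
go([.5318,-.1621,.17],-.0165)
E
```

```text
[ 0.53278288 -0.16336015  0.17040404] [-0.3418238   0.35039303 -4.15768056] [-0.498  0.518  1.664 -0.     0.961 -0.474] 0.1241616950182525 -0.023497914877615718 0.005094006447570988
shift [-0.044  0.018 -0.042] twist -0.039 | other twist 17.961 | jaw now -0.0233 q6 -0.475 t 17.65
```

View pics/w12.png

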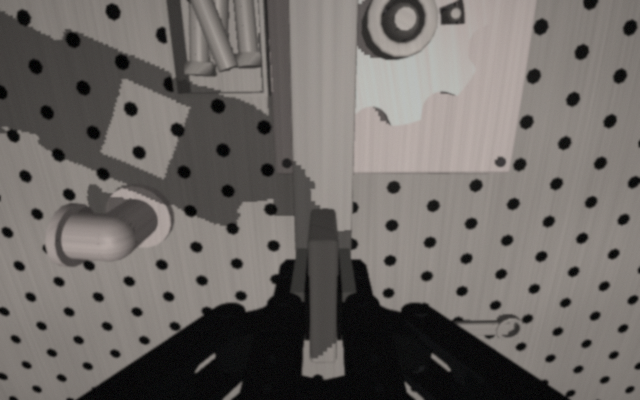

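View pics/w12a.png

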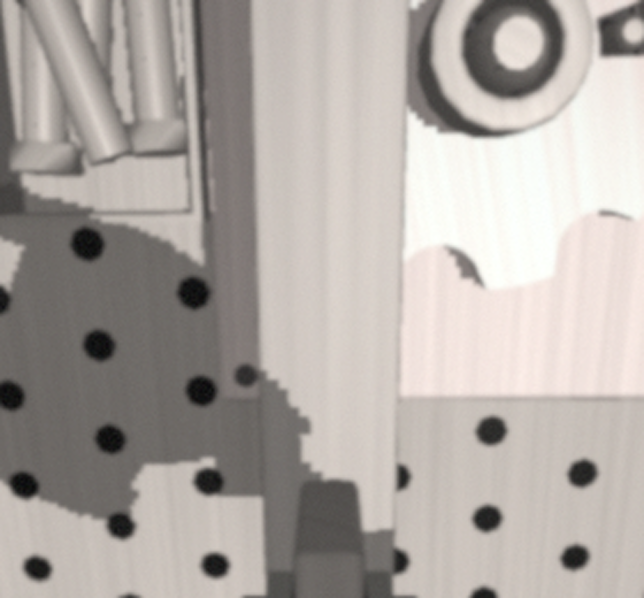

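```bash
python3 - <<'E'
from h import *
z=lambda l:[(x/2.3+180,y/2.3) for x,y in l]
for zz in (.1616,):
    b=onz('w12',z([(253,20),(407,20),(267,500),(397,500)]),zz)[:,:2]
    print(b.round(4).tolist(), np.linalg.norm(b[0]-b[1]),np.linalg.norm(b[2]-b[3]))
    n=(b[0]+b[1])/2; t=(b[2]+b[3])/2; v=n-t; print('angle from y',np.arctan2(v[0],v[1])); 
    u=v/np.linalg.norm(v); print('nose lateral at TCP+155', t+u*(.155+(-.1634)-t[1]))
print('wanted line: x=.5349+.0165*(y-.0279)')
im=cv2.imread('pics/top12.png')
cv2.imwrite('pics/top12a.png',cv2.resize(im[120:260,230:430],None,fx=4,fy=4,interpolation=cv2.INTER_CUBIC))
E
```

```text
[[0.5209, -0.0518], [0.5475, -0.0525], [0.519, -0.1415], [0.5461, -0.1421]] 0.026602862160139077 0.02706107869455255
angle from y 0.017884851275121075
nose lateral at TCP+155 [ 0.53494341 -0.00842134]
wanted line: x=.5349+.0165*(y-.0279)
```

View pics/top12a.png

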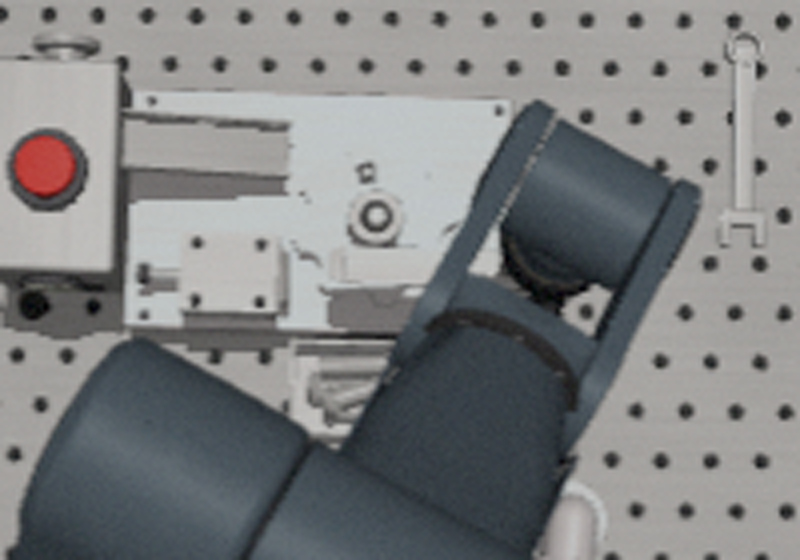

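```bash
python3 - <<'E'
from h import *
z=lambda l:[(x/4+230,y/4+120) for x,y in l]
print('nose',onz('top12',z([(333,264)]),.158))
print('bar edges',onz('top12',z([(350,248),(350,282),(420,250),(415,283)]),.162).round(4).tolist())
print('screws',onz('top12',z([(197,243),(261,245),(195,300),(260,302)]),.098).round(4).tolist())
print('spindle',onz('top12',z([(376,215)]),.104))
E
```

```text
nose [[ 0.53345002 -0.01444692  0.158     ]]
bar edges [[0.5449, -0.0268, 0.162], [0.5198, -0.0271, 0.162], [0.544, -0.0782, 0.162], [0.5196, -0.0747, 0.162]]
screws [[0.5561, 0.0901, 0.098], [0.5552, 0.0411, 0.098], [0.5123, 0.0909, 0.098], [0.5113, 0.0413, 0.098]]
spindle [[ 0.57835771 -0.04657862  0.104     ]]
```

>>> {"op": "apply_moves", "data": {"motion": [[0, 0, 1, -0.02, 0], [0, 0, 2, -0.02, 0], [0, 0, 2.66, -0.02, 0], [0, 0, 2.66, -0.02, 0], [0, 0, 2.66, -0.02, 0]]}}

```text
t: 18.27
tcp_pos: [0.5333, -0.1638, 0.0916]
tool_rot: [0.494, -0.505, 0.506, -0.494]
force: [0.7, -0.1, -3.2]
finger_gap: 0.123
```

```bash
python3 - <<'E'
from h import *
p,M,s=where(); print(p,s['force'],np.arctan2(M[1,2],M[0,2]),np.abs(s['qd']).max(),s['t'])
snap('scene','s13');snap('top','top13');snap('wrist','w13')
im=cv2.imread('pics/s13.png');im=cv2.convertScaleAbs(im,alpha=1.0,beta=0)
cv2.imwrite('pics/s13a.png',cv2.resize(im[170:270,270:430],None,fx=5,fy=5,interpolation=cv2.INTER_CUBIC))
im=cv2.imread('pics/top13.png')
cv2.imwrite('pics/top13a.png',cv2.resize(im[120:260,230:430],None,fx=4,fy=4,interpolation=cv2.INTER_CUBIC))
E
```

```text
[ 0.53328745 -0.16380361  0.09159988] [ 0.72053167 -0.14237016 -3.23530736] -0.022916953161975583 0.015071239845415623 18.275
```

View pics/s13a.png

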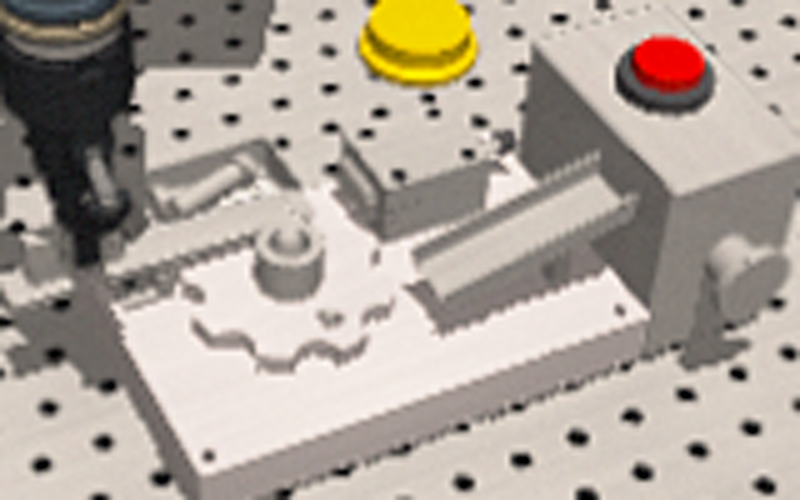

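View pics/top13a.png

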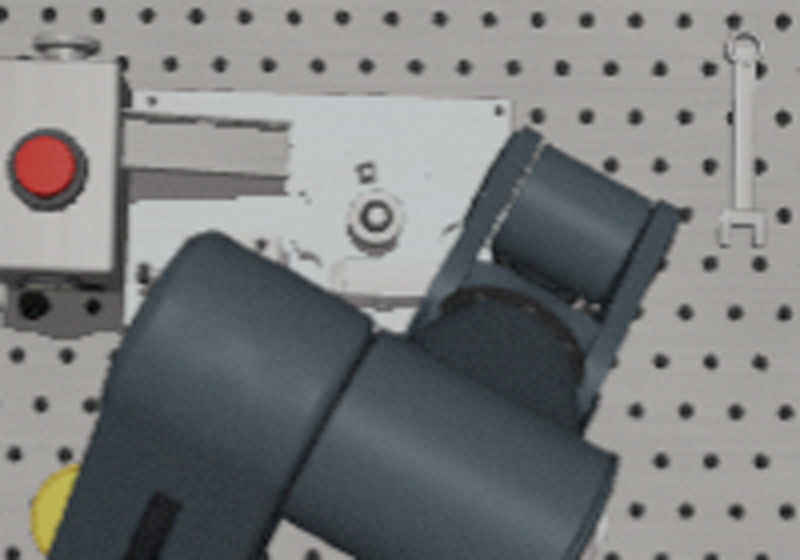

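View pics/w13.png

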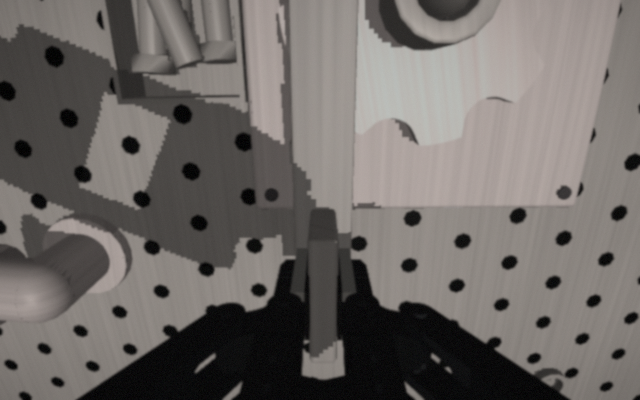

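```bash
python3 - <<'E'
from h import *
for f in ('w11','w12','w13'):
    g=cv2.cvtColor(cv2.imread(f'pics/{f}.png'),cv2.COLOR_BGR2GRAY).astype(float)
    for r in (10,40,80,120,160):
        row=cv2.GaussianBlur(g[r-4:r+5].mean(0)[None],(5,1),0)[0]; d=np.abs(np.gradient(row))
        def sub(lo,hi):
            i=lo+np.argmax(d[lo:hi]); w=d[i-2:i+3]; return round((w*np.arange(i-2,i+3)).sum()/w.sum(),1)
        print(f,r,sub(280,303),sub(345,366))
E
```

```text
w11 10 288.1 356.0
w11 40 291.1 355.2
w11 80 292.3 354.7
w11 120 293.2 353.0
w11 160 294.3 351.8
w12 10 289.0 356.8
w12 40 289.9 356.0
w12 80 290.9 356.1
w12 120 291.9 355.3
w12 160 293.0 354.3
w13 10 283.6 364.7
w13 40 286.0 357.5
w13 80 283.8 356.2
w13 120 282.1 355.1
w13 160 293.2 354.3
```

```bash
python3 - <<'E'
from h import *
def exp(f,p,a,dz=-.0088,pitch=0):
    tx=np.array([np.sin(a),-np.cos(a),0]);tz=np.array([np.cos(a),np.sin(a),0])
    out=[]
    for L in np.arange(.03,.125,.01):
        base=np.array(p)-tx*L+[0,0,dz-np.tan(pitch)*L]
        q=proj(f,[base-.014*tz,base+.014*tz]); out.append((q[:,1].mean().round(0),q[0,0].round(1),q[1,0].round(1),(q[1,0]-q[0,0]).round(1)))
    print(f,pitch,out)
exp('w11',[.4691,-.3508,.0168],2.726)
exp('w12',[.5328,-.1634,.1704],-.0235)
exp('w12',[.5328,-.1634,.1704],-.0235,pitch=.05)
exp('w13',[.5333,-.1638,.0916],-.023)
E
python3 - <<'E'
import cv2
im=cv2.imread('pics/w13.png');a=cv2.imread('pics/w11.png')
import numpy as np
cv2.imwrite('pics/cmp.png',cv2.resize(np.hstack([a[0:250,250:400],im[0:250,250:400]]),None,fx=2.4,fy=2.4,interpolation=cv2.INTER_CUBIC))
E
```

```text
w11 0 [(np.float64(201.0), np.float64(289.8), np.float64(349.3), np.float64(59.5)), (np.float64(180.0), np.float64(289.1), np.float64(349.9), np.float64(60.8)), (np.float64(159.0), np.float64(288.4), np.float64(350.5), np.float64(62.0)), (np.float64(137.0), np.float64(287.7), np.float64(351.1), np.float64(63.3)), (np.float64(114.0), np.float64(287.0), np.float64(351.7), np.float64(64.7)), (np.float64(90.0), np.float64(286.3), np.float64(352.3), np.float64(66.0)), (np.float64(65.0), np.float64(285.5), np.float64(352.9), np.float64(67.4)), (np.float64(39.0), np.float64(284.7), np.float64(353.6), np.float64(68.8)), (np.float64(12.0), np.float64(283.9), np.float64(354.2), np.float64(70.3)), (np.float64(-16.0), np.float64(283.1), np.float64(354.9), np.float64(71.7))]
w12 0 [(np.float64(201.0), np.float64(296.2), np.float64(355.7), np.float64(59.5)), (np.float64(180.0), np.float64(295.7), np.float64(356.4), np.float64(60.7)), (np.float64(159.0), np.float64(295.1), np.float64(357.1), np.float64(62.0)), (np.float64(137.0), np.float64(294.5), np.float64(357.9), np.float64(63.3)), (np.float64(
[... 1294 characters left out ...]
t64(59.4)), (np.float64(180.0), np.float64(295.3), np.float64(355.9), np.float64(60.6)), (np.float64(159.0), np.float64(294.7), np.float64(356.6), np.float64(61.9)), (np.float64(137.0), np.float64(294.1), np.float64(357.3), np.float64(63.2)), (np.float64(114.0), np.float64(293.5), np.float64(358.1), np.float64(64.5)), (np.float64(90.0), np.float64(292.9), np.float64(358.8), np.float64(65.9)), (np.float64(65.0), np.float64(292.3), np.float64(359.6), np.float64(67.3)), (np.float64(39.0), np.float64(291.7), np.float64(360.4), np.float64(68.7)), (np.float64(12.0), np.float64(291.0), np.float64(361.2), np.float64(70.2)), (np.float64(-16.0), np.float64(290.4), np.float64(362.0), np.float64(71.6))]
```

View pics/cmp.png

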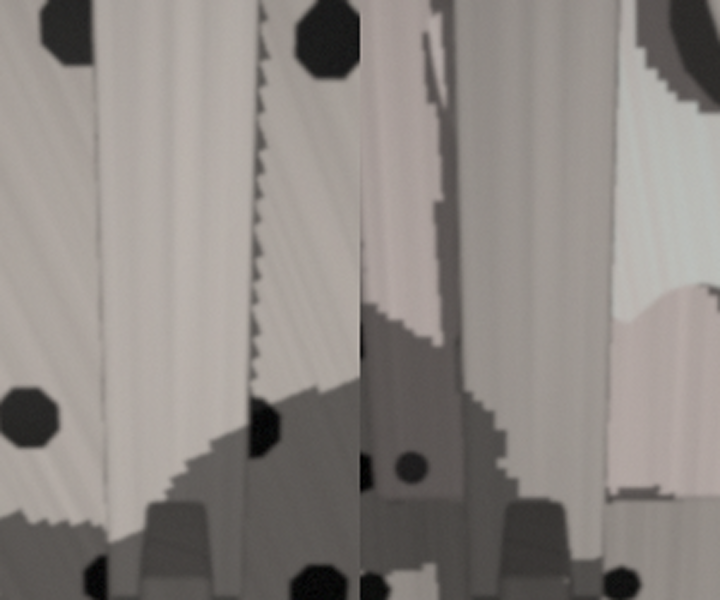

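```bash
python3 - <<'E'
import cv2
im=cv2.imread('pics/s13.png')
cv2.imwrite('pics/s13b.png',cv2.resize(im[190:240,280:375],None,fx=8,fy=8,interpolation=cv2.INTER_CUBIC))
E
```

```text
(no output)
```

View pics/s13b.png

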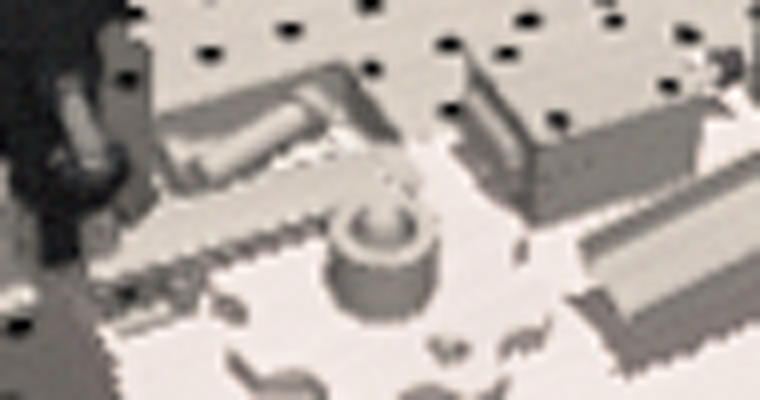

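```bash
python3 - <<'E'
from h import *
z=lambda l:[(x/8+280,y/8+190) for x,y in l]
def onx(f,px,line):  # plane x = c + k*y
    o,v=rays(f,px); c,k=line; t=(c+k*o[1]-o[0])/(v[:,0]-k*v[:,1]); return o+v*t[:,None]
k=.0165
blk=(.565-k*.0279,k)
print('block edge z(.098)',onx('s13',z([(540,150),(700,100)]),blk).round(4).tolist())
cl=.5349-k*.0279
print('bar +x top edge',onx('s13',z([(110,270),(220,242),(330,214)]),(cl+.014,k)).round(4).tolist())
print('bar -x top edge',onx('s13',z([(160,220),(270,180),(365,147)]),(cl-.014,k)).round(4).tolist())
print('nose mid',onx('s13',z([(405,165)]),(cl,k)).round(4).tolist())
# predicted pixels for level bar top at .0916-.0168+.008 and nose
for dz in (0,.004,.008):
    q=proj('s13',[[.534+.009,-.0105,.0828-.0015-dz],[.534-.009,-.0105,.0828-.0015-dz],[.534+.014,-.0225,.0828-dz*.92],[.534-.014,-.0225,.0828-dz*.92]])
    print(dz,((q-[280,190])*8).round(0).tolist())
q=proj('s13',[[.5645,.0279,.098],[.566,.1,.098]]); print(((q-[280,190])*8).round(0).tolist())
E
```

```text
block edge z(.098) [[0.565, 0.0303, 0.0904], [0.5662, 0.102, 0.09]]
bar +x top edge [[0.5461, -0.1425, 0.0816], [0.5468, -0.0976, 0.0782], [0.5476, -0.0514, 0.0746]]
bar -x top edge [[0.5186, -0.1103, 0.0705], [0.5194, -0.0637, 0.0736], [0.5201, -0.0225, 0.0756]]
nose mid [[0.5342, -0.012, 0.0736]]
0 [[419.0, 163.0], [398.0, 135.0], [398.0, 177.0], [365.0, 133.0]]
0.004 [[419.0, 171.0], [398.0, 143.0], [398.0, 184.0], [365.0, 140.0]]
0.008 [[419.0, 178.0], [398.0, 150.0], [397.0, 191.0], [365.0, 147.0]]
[[535.0, 136.0], [697.0, 86.0]]
```

>>> {"op": "apply_moves", "data": {"motion": [[0, -0.3, 0, -0.04, 0], [0, -0.6, 0.02, -0.04, 0], [0, -0.9, 0.04, -0.045, 0], [0, -1.15, 0.05, -0.05, 0], [0, -1.15, 0.05, -0.05, 0], [0, -1.15, 0.05, -0.05, 0]]}}

```text
t: 19.18
tcp_pos: [0.5321, -0.129, 0.0894]
tool_rot: [0.494, -0.505, 0.506, -0.494]
force: [0.3, -0.4, -3.4]
finger_gap: 0.121
```

```bash
python3 - <<'E'
from h import *
p,M,s=where(); print(p,s['force'],s['ft_torque'],np.arctan2(M[1,2],M[0,2]),s['t'])
snap('scene','s14');snap('wrist','w14')
im=cv2.imread('pics/s14.png')
cv2.imwrite('pics/s14b.png',cv2.resize(im[190:240,280:375],None,fx=8,fy=8,interpolation=cv2.INTER_CUBIC))
go([.5349-.0165*(.0279-p[1]),p[1],.089],-.0165)
E
```

```text
[ 0.53212038 -0.12900955  0.08942398] [ 0.29769419 -0.44043221 -3.38289648] [-0.13146206 -0.01095446  0.00951529] -0.022518410558293976 19.175
shift [-0.009  0.014  0.008] twist -0.037 | other twist 17.963 | jaw now -0.023 q6 -0.419 t 19.275
```

View pics/s14b.png

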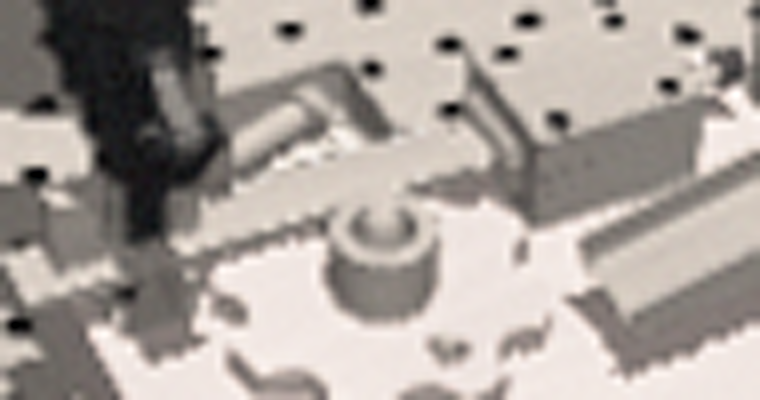

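View pics/w14.png

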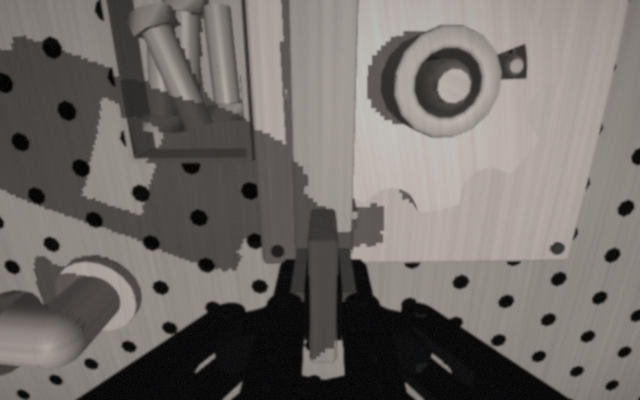

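>>> {"op": "apply_moves", "data": {"motion": [[0, -0.12, 0.01, 0, 0], [0, -0.25, 0.02, 0, 0], [0, -0.38, 0.02, 0, 0], [0, -0.5, 0.02, 0, 0], [0, -0.5, 0.02, 0, 0]]}}

```text
t: 19.9
tcp_pos: [0.5322, -0.1135, 0.0888]
tool_rot: [-0.494, 0.506, -0.505, 0.494]
force: [0.1, 0.3, -4.1]
finger_gap: 0.126
```

```bash
python3 - <<'E'
from h import *
p,M,s=where(); print(p,s['force'],s['ft_torque'],np.arctan2(M[1,2],M[0,2]),s['t'])
go([.5349-.0165*(.0279-p[1]),p[1],.089],-.0165)
E
```

```text
[ 0.53216924 -0.11349771  0.08879426] [ 0.08999043  0.27019989 -4.08987697] [-0.15017477  0.02112324 -0.01793768] -0.022211287883594225 19.9
shift [-0.    -0.007  0.013] twist -0.033 | other twist 17.967 | jaw now -0.0222 q6 -0.393 t 19.9
```

>>> {"op": "apply_moves", "data": {"motion": [[0, -0.12, 0, 0.01, 0], [0, -0.25, 0, 0.01, 0], [0, -0.38, 0, 0.01, 0], [0, -0.5, 0, 0.01, 0], [0, -0.5, 0, 0.01, 0]]}}

```text
t: 20.52
tcp_pos: [0.5328, -0.0985, 0.0888]
tool_rot: [-0.494, 0.506, -0.505, 0.494]
force: [-0.2, -0.9, -2.2]
finger_gap: 0.126
```

```bash
python3 - <<'E'
from h import *
p,M,s=where(); print(p,s['force'],s['ft_torque'],np.arctan2(M[1,2],M[0,2]),s['t'])
go([.5349-.0165*(.0279-p[1]),p[1],.089],-.0165)
E
```

```text
[ 0.53281974 -0.0985449   0.08881456] [-0.22910798 -0.90567348 -2.24431519] [-0.10632895  0.00863436 -0.03828089] -0.022209234874421745 20.525
shift [ 0.    -0.006 -0.   ] twist -0.033 | other twist 17.967 | jaw now -0.0222 q6 -0.367 t 20.525
```

>>> {"op": "apply_moves", "data": {"motion": [[0, -0.08, 0, 0, 0], [0, -0.16, 0, 0, 0], [0, -0.16, 0, 0, 0]]}}

```text
t: 20.9
tcp_pos: [0.5329, -0.0939, 0.0888]
tool_rot: [-0.494, 0.506, -0.506, 0.494]
force: [0.4, 0.0, -3.7]
finger_gap: 0.132
```

>>> {"op": "apply_moves", "data": {"motion": [[0, -0.06, 0, 0, 0], [0, -0.12, 0, 0, 0], [0, -0.12, 0, 0, 0]]}}

```text
t: 21.28
tcp_pos: [0.533, -0.0904, 0.0888]
tool_rot: [-0.494, 0.506, -0.506, 0.494]
force: [0.5, 0.8, -4.2]
finger_gap: 0.127
```

>>> {"op": "apply_moves", "data": {"motion": [[0, -0.06, 0, 0, 0], [0, -0.12, 0, 0, 0], [0, -0.12, 0, 0, 0]]}}

```text
t: 21.65
tcp_pos: [0.5331, -0.0867, 0.0888]
tool_rot: [-0.494, 0.506, -0.506, 0.494]
force: [-0.2, 0.3, -2.3]
finger_gap: 0.127
```

>>> {"op": "apply_moves", "data": {"motion": [[0, -0.06, 0, 0, 0], [0, -0.12, 0, 0, 0], [0, -0.12, 0, 0, 0]]}}

```text
t: 22.02
tcp_pos: [0.5332, -0.0831, 0.0888]
tool_rot: [-0.494, 0.506, -0.506, 0.494]
force: [0.4, 1.3, -3.6]
finger_gap: 0.131
```

>>> {"op": "apply_moves", "data": {"motion": [[0, -0.06, 0, 0, 0], [0, -0.12, 0, 0, 0], [0, -0.12, 0, 0, 0]]}}

```text
t: 22.4
tcp_pos: [0.5333, -0.0795, 0.0888]
tool_rot: [-0.494, 0.506, -0.506, 0.494]
force: [-0.2, 0.3, -3.7]
finger_gap: 0.125
```

>>> {"op": "apply_moves", "data": {"motion": [[0, -0.06, 0, 0, 0], [0, -0.12, 0, 0, 0], [0, -0.12, 0, 0, 0]]}}

```text
t: 22.78
tcp_pos: [0.5336, -0.0763, 0.0889]
tool_rot: [0.494, -0.505, 0.506, -0.494]
force: [-0.2, -1.5, -3.1]
finger_gap: 0.125
```

>>> {"op": "apply_moves", "data": {"motion": [[0, -0.06, 0, 0, 0], [0, -0.12, 0, 0, 0], [0, -0.12, 0, 0, 0]]}}

```text
t: 23.15
tcp_pos: [0.5348, -0.076, 0.0897]
tool_rot: [0.496, -0.503, 0.507, -0.494]
force: [-2.1, -11.3, -0.7]
finger_gap: 0.125
```

>>> {"op": "apply_moves", "data": {"motion": [[0, -0.05, 0, -0.03, 0], [0, -0.1, 0, -0.03, 0], [0, -0.1, 0, -0.03, 0]]}}

```text
t: 23.52
tcp_pos: [0.5353, -0.0759, 0.0904]
tool_rot: [0.497, -0.5, 0.508, -0.494]
force: [-1.9, -19.2, 0.5]
finger_gap: 0.124
```

```bash
python3 - <<'E'
from h import *
p,M,s=where(); print(p,s['force'],s['ft_torque'],np.arctan2(M[1,2],M[0,2]),M[:,1],s['t'])
snap('wrist','w15');snap('scene','s15')
im=cv2.imread('pics/s15.png')
cv2.imwrite('pics/s15b.png',cv2.resize(im[190:240,280:375],None,fx=8,fy=8,interpolation=cv2.INTER_CUBIC))
E
```

```text
[ 0.53525558 -0.07585083  0.09036575] [ -1.92006261 -19.24566664   0.48208775] [-3.16953707  0.49623693  0.31884003] -0.017449253517940425 [ 0.00551464 -0.01091355 -0.99992524] 23.525
```

View pics/w15.png

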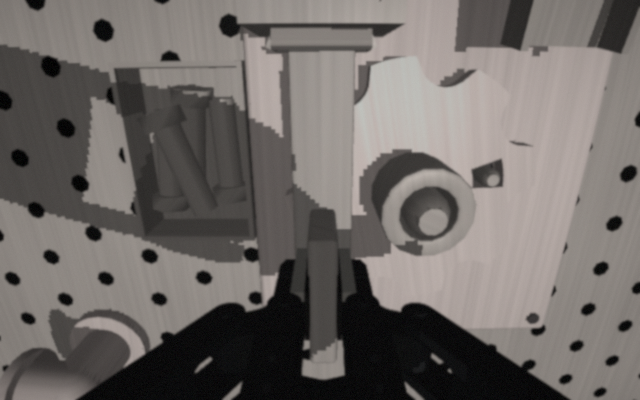

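View pics/s15b.png

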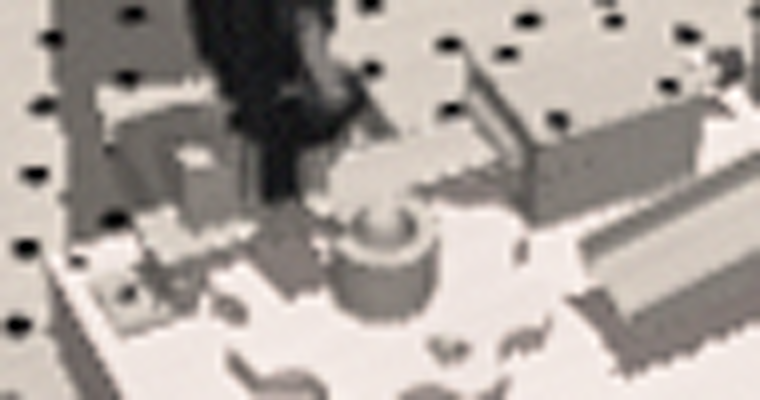

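```bash
python3 - <<'E'
from h import *
im=cv2.imread('pics/w1.png'); cv2.imwrite('pics/w1r.png',cv2.resize(im[140:230,330:430],None,fx=6,fy=6,interpolation=cv2.INTER_CUBIC))
C=np.array([.5797,-.0479]);yaw=-.0165;Rm=np.array([[np.cos(yaw),-np.sin(yaw)],[np.sin(yaw),np.cos(yaw)]])
def cnt(w): return (np.atleast_2d(w)[:,:2]-C)@Rm
p,M,s=where(); print('tcp in counter',cnt(p)*1e3)
zz=lambda l:[(x/2.4+150,y/2.4) for x,y in l]
print('mouth funnel w15',(cnt(onz('w15',[(272,30),(371,32)],.081))*1e3).round(1).tolist())
print('bar edges w15',(cnt(onz('w15',[(289,60),(355,60),(294,200),(352,200)],.080))*1e3).round(1).tolist())
E
```

```text
tcp in counter [[-44.02717623 -28.68586227]]
mouth funnel w15 [[-65.8, 74.6], [-25.9, 73.8]]
bar edges w15 [[-59.4, 63.2], [-32.0, 63.2], [-59.0, 1.2], [-31.5, 1.1]]
```

View pics/w1r.png

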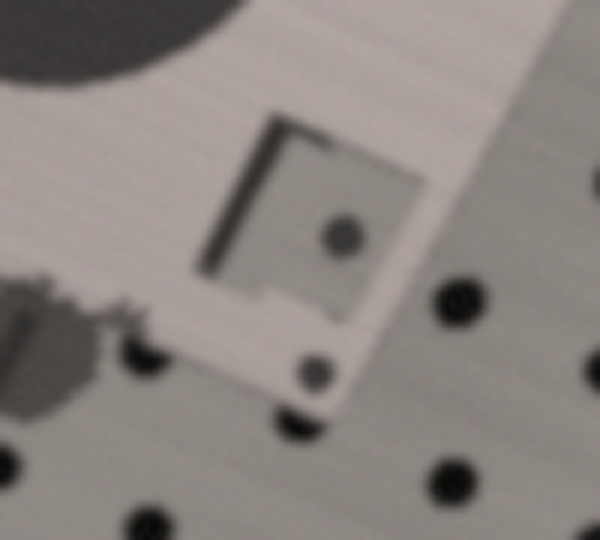

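```bash
python3 - <<'E'
from h import *
C=np.array([.5797,-.0479]);yaw=-.0165;Rm=np.array([[np.cos(yaw),-np.sin(yaw)],[np.sin(yaw),np.cos(yaw)]])
z=lambda l:[(x/6+330,y/6+140) for x,y in l]
for h in (.05,.07): print(h,(((onz('w1',z([(275,115),(205,272),(430,180),(345,322),(290,130),(225,275)]),h)[:,:2]-C)@Rm)*1e3).round(1).tolist())
E
```

```text
0.05 [[-31.0, -63.0], [-65.5, -65.4], [-29.7, -97.0], [-62.9, -96.0], [-32.4, -67.1], [-64.3, -69.3]]
0.07 [[-28.2, -58.2], [-60.8, -60.4], [-26.8, -90.5], [-58.4, -89.4], [-29.5, -62.1], [-59.8, -64.1]]
```

>>> {"op": "apply_moves", "data": {"motion": [[0, 0.05, 0.03, 0, 0], [0, 0.1, 0.06, 0, 0], [0, 0.1, 0.06, 0, 0]]}}

```text
t: 24.0
tcp_pos: [0.5344, -0.0763, 0.0883]
tool_rot: [0.495, -0.503, 0.508, -0.494]
force: [-1.7, -11.7, 1.8]
finger_gap: 0.126
```

>>> {"op": "apply_moves", "data": {"motion": [[0, 0.05, 0.03, 0, 0], [0, 0.1, 0.06, 0, 0], [0, 0.1, 0.06, 0, 0]]}}

```text
t: 24.38
tcp_pos: [0.534, -0.0764, 0.0867]
tool_rot: [0.494, -0.505, 0.507, -0.495]
force: [0.3, -3.2, 5.4]
finger_gap: 0.124
```

>>> {"op": "apply_moves", "data": {"motion": [[30, 0, 0, 0, 0], [30, 0, 0, 0, 0], [30, 0, 0, 0, 0], [30, 0, 0, 0, 0]]}}

```text
t: 24.88
tcp_pos: [0.5324, -0.0753, 0.085]
tool_rot: [-0.494, 0.506, -0.505, 0.494]
force: [0.7, 0.2, -0.5]
finger_gap: 0.355
```

```bash
python3 - <<'E'
from h import *
p,M,s=where(); print(p,s['force'],s['ft_torque'],s['finger_gap'],s['t'])
snap('wrist','w16')
C=np.array([.5797,-.0479]);yaw=-.0165;Rm=np.array([[np.cos(yaw),-np.sin(yaw)],[np.sin(yaw),np.cos(yaw)]])
E
```

```text
[ 0.5323901  -0.07529898  0.08503586] [ 0.73190217  0.23585885 -0.52596977] [ 6.14006315e-05 -6.11950186e-03 -1.30053532e-02] 0.3547888287786688 24.875
```

View pics/w16.png

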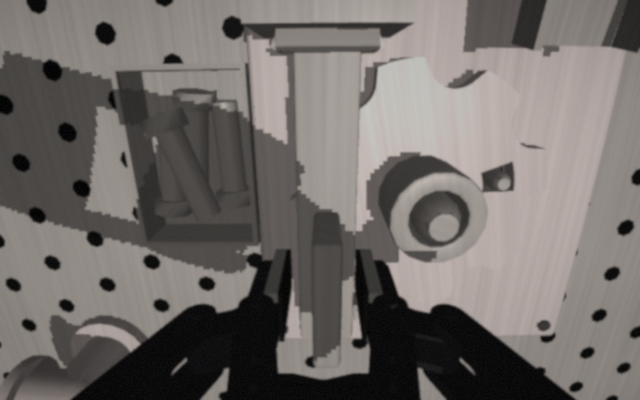

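>>> {"op": "apply_moves", "data": {"motion": [[30, 0, -0.5, 0, 0], [30, 0, -1.3, 0, 0], [30, 0, -2, 0, 0], [0, 1, -2, 0, 0], [0, 2, -2, 0, 0], [0, 2, -2, 0, 0], [0, 2, -2, 0, 0]]}}

```text
t: 25.8
tcp_pos: [0.5309, -0.135, 0.1456]
tool_rot: [-0.494, 0.506, -0.506, 0.494]
force: [-0.4, 0.1, 0.2]
finger_gap: 0.001
```

```bash
python3 - <<'E'
from h import *
p,M,s=where(); print(p,s['force'],s['ft_torque'],s['finger_gap'],s['t'])
snap('wrist','w17');snap('top','top17')
C=np.array([.5797,-.0479]);yaw=-.0165;Rm=np.array([[np.cos(yaw),-np.sin(yaw)],[np.sin(yaw),np.cos(yaw)]])
print((p[:2]-C)@Rm)
E
```

```text
[ 0.5309162  -0.13501068  0.14564582] [-0.40336335  0.13078737  0.22496342] [-0.02073884  0.01813666  0.00322284] 0.0008952081648786535 25.8
[-0.0473399  -0.08790372]
```

View pics/w17.png

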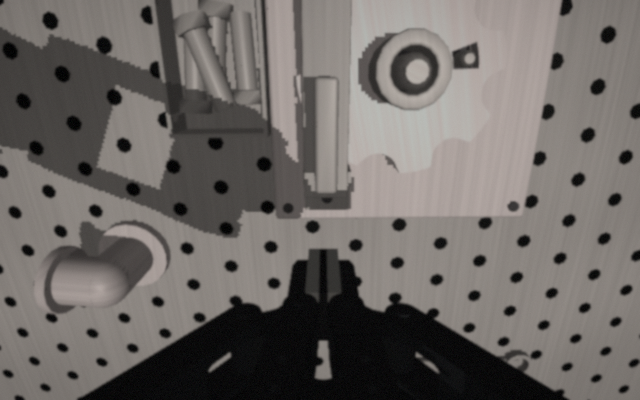

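```bash
python3 - <<'E'
from h import *
C=np.array([.5797,-.0479]);yaw=-.0165;Rm=np.array([[np.cos(yaw),-np.sin(yaw)],[np.sin(yaw),np.cos(yaw)]])
f=lambda w,px,z:(((onz(w,px,z)[:,:2]-C)@Rm)*1e3).round(1).tolist()
im=cv2.imread('pics/w17.png'); cv2.imwrite('pics/w17a.png',cv2.resize(im[60:220,260:420],None,fx=3.7,fy=3.7,interpolation=cv2.INTER_CUBIC))
print('rib top ends',f('w17',[(327,76),(328,192)],.114),'tail',f('w17',[(328,207)],.078))
print('rib front w15,w16',f('w15',[(322,211)],.114),f('w16',[(327,213)],.114))
E
```

```text
rib top ends [[-46.2, -2.2], [-45.8, -61.2]] tail [[-45.3, -83.7]]
rib front w15,w16 [[-45.9, 9.6]] [[-46.6, 11.0]]
```

View pics/w17a.png

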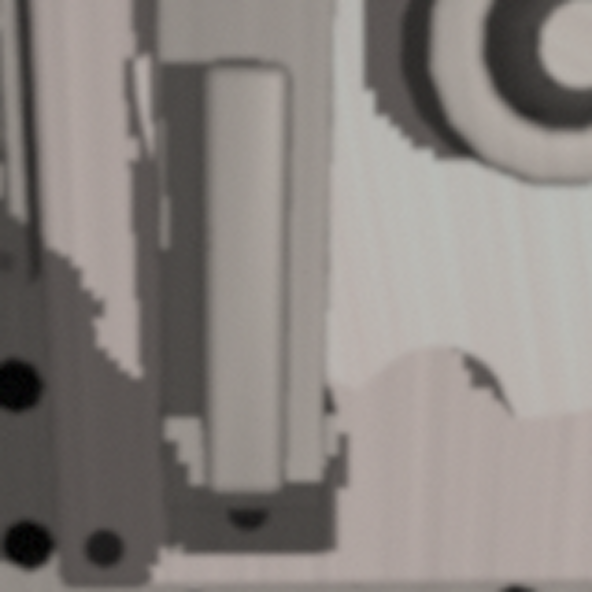

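>>> {"op": "apply_moves", "data": {"motion": [[0, 0, 0.9, 0.03, 0], [0, 0, 1.9, 0.03, 0], [0, -0.2, 1.9, 0.03, 0], [0, -0.4, 1.9, 0.03, 0], [0, -0.5, 1.9, 0.03, 0], [0, -0.5, 1.9, 0.03, 0]]}}

```text
t: 26.65
tcp_pos: [0.5336, -0.1208, 0.0894]
tool_rot: [0.494, -0.504, 0.507, -0.495]
force: [1.8, -1.5, 0.3]
finger_gap: -0.001
```

>>> {"op": "apply_moves", "data": {"motion": [[0, -0.05, 0, 0, 0], [0, -0.1, 0, 0, 0], [0, -0.1, 0, 0, 0]]}}

```text
t: 27.02
tcp_pos: [0.5339, -0.1207, 0.0894]
tool_rot: [0.495, -0.503, 0.508, -0.494]
force: [-0.9, -10.2, 2.5]
finger_gap: 0.0
```

>>> {"op": "apply_moves", "data": {"motion": [[0, 0.3, 0, 0, 0], [0, 0.6, 0, 0, 0], [0, 0.6, -1, 0, 0], [0, 0.6, -3, 0, 0], [0, 2, -4, 0, 0], [0, 3, -4, 0, 0], [0, 3, -4, 0, 0]]}}

```text
t: 27.9
tcp_pos: [0.5304, -0.2094, 0.2086]
tool_rot: [0.493, -0.506, 0.507, -0.494]
force: [0.3, 0.4, -0.7]
finger_gap: -0.001
```

```bash
python3 - <<'E'
from h import *
p,M,s=where(); print(p,s['force'],s['t'])
snap('wrist','w18');snap('scene','s18');snap('top','top18')
im=cv2.imread('pics/s18.png'); cv2.imwrite('pics/s18b.png',cv2.resize(im[160:260,270:430],None,fx=5,fy=5,interpolation=cv2.INTER_CUBIC))
C=np.array([.5797,-.0479]);yaw=-.0165;Rm=np.array([[np.cos(yaw),-np.sin(yaw)],[np.sin(yaw),np.cos(yaw)]])
E
```

```text
[ 0.53043012 -0.2094187   0.20858876] [ 0.32989949  0.37542476 -0.66074405] 27.9
```

View pics/w18.png

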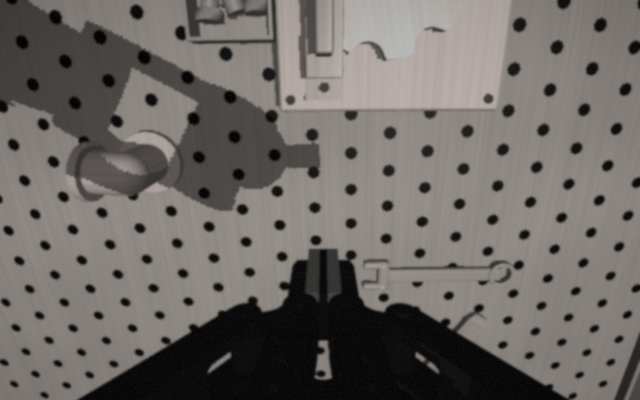

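View pics/s18b.png

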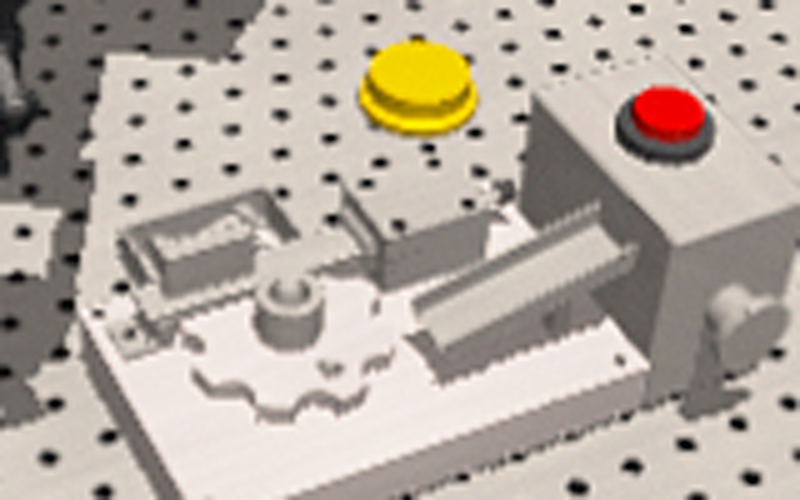

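View pics/top18.png

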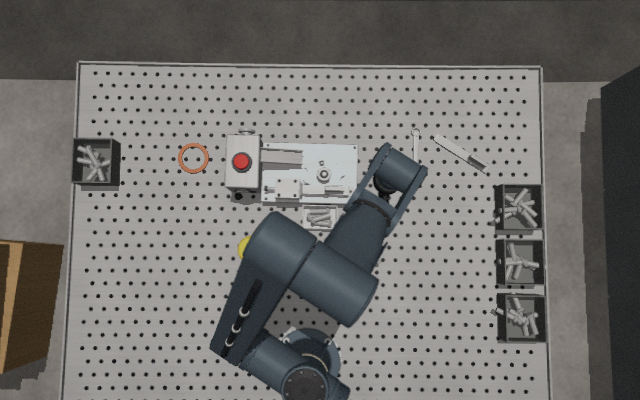

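```bash
python3 -c "
from station import manip
print(manip.sign_off(), manip.sense()['t'])"
```

```text
the job is handed in; nothing more can be done
the job is handed in; nothing more can be done
```

The star wheel is on the turntable over the spindle and drive pin. The stripper bar, the one nearest the base, is in the slot against the hidden stop. I handed the job in at about 28 s; the sign-off gives no verdict.

- **Wheel:** It went over the spindle and pin with no side force and touched down at the height expected when seated. The pictures show the pin inside the drive slot.
- **Bar:** It met a hard stop about 48 mm into the slot, and I pushed with up to about 19 N against the 60 N limit. I then relaxed the push, set the bar down on its rest and let go. Pushing the rib's rear face again with about 10 N moved it only about 0.1 mm. The pictures put the bar within about 0.5 mm of the slot's middle line and square to it.
- **Left alone:** The red button was not touched and no contact with other parts was felt. In the last pictures the gasket, wrench, elbow and cap show no sign of having moved, by eye only; the arm partly hides some of them.

**Checks that disagreed:**
- The scene camera read about 8 mm low in height on the guide block. Checks of whether the bar's nose drooped in the grip gave conflicting small values, so I went in by feel.
- The arm's measured position wandered 1–2 mm from what I commanded.
- Whether the stop stayed on its setting I can only infer from the low forces.

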